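Unhook a hanging bin from its rail and stand it in the tray

ROBOT

A 7-joint arm with a two-finger parallel gripper is mounted at the origin on a cart in front of the work surface, level with it; the furniture and walls round the work are solid. World frame = base frame: x ahead of the robot, y to its left, z up, the work surface at z = 0. Lengths are in mm, angles in rad, forces in N, time in s.
With the tool pointing down it reaches from about 425 to 825 mm from the base axis. Payload 3.6 kg.
Tool frame: the origin (TCP) lies midway between the tips of the shut fingers; the grasp point (between the pads) lies 19 mm behind it; x points along the fingers, y is the direction in which the jaws open and shut, and the axes are right-handed (so a half turn about x gives the same grasp; the last joint's range is limited). The gripper opens to 93 mm and grips with 3 to 60 N. Pads are 15 mm wide; open, the fingers measure 128 mm over their backs; the gripper's body (75 mm by 188 mm) begins 65 mm behind the grasp point.
Start: joints at [-1.357, 0.615, -0.013, 1.423, 0.008, 1.103, -0.04], TCP at [154.347, 631.377, 191.34] pointing down, gripper open.
Joint ranges: [-3.12, 3.12], [-0.3, 2.06], [-1.34, 1.32], [0.26, 2.42], [-1.36, 4.5], [0.01, 1.98], [-2.84, 2.84]. Speed limits (rad/s): [2.79, 2.79, 3.14, 3.14, 3.14, 3.14, 3.14].

INTERFACE

Orientations are given as a rotation vector (axis times angle).
In Python, from cell import env gives the robot as it stands.
- The arm moves only by the shell command python3 -m handwheel 'ROWS' [FORCE]. ROWS is JSON, a list of rows, each an object with "gripper": the gripper's target within -1 to 1 (fully open at 1, half-way at 0, shut at -1); "travel": the shift along the tool's x, y, z in cm, a list of three; "angular": the turn, a rotation vector about the tool's x, y, z in degrees, a list of three. A call has 1 to 10 rows; each row shifts and turns the commanded pose from where the row before left it, along the tool's axes as they then stand; what a row does not reach is not made up. A row lasts 1/12 s, in which the tool goes at most 41.7 mm and 7.16 degrees, less where a joint would pass 70% of its speed; a pose out of reach is approached as far as the arm can. A call with a gripper value outside its range is refused whole. The fingers move at their own pace and stop on an object; FORCE is the grip in N (left out, the last holds). Time passes only in rows, so rows that do not move let the fingers close. It gives the time, the measured TCP pose, the force and the opening at its end, in the units of the state.
- env.state(): the state, without advancing time (a new reading comes with each control period).
- env.snapshot(name): name is "scene" or "side" or "wrist"; returns a dict with "color" (400x640x3 uint8, red, green, blue), "fx", "fy", "cx", "cy" (pixels), "rvec" (rotation vector, rad) and "tvec" (3), from world to camera coordinates, as OpenCV has them; the wrist camera has in their place "tool_from_camera" (4x4, takes a point from camera to tool coordinates, whose origin is the TCP and whose axes are the tool frame's). Camera axes: x right, y down, z forward; pixel columns grow to the right and rows downward; lengths in mm; the calibration is good to about 2 mm. A picture is of the moment at which its call begins: read the wrist's pose just before it. There is no depth.
- env.finish_job(): hands the job in, once; it reports no verdict.
Trained networks look in a picture, given as the dict that the camera call returned (one of the last four; its "shot" number tells which), for a name from the list of things; names that differ only in an ending like _2 or _b are one class to them, and where a whole thing is asked for, a point or a joint stands for the part that bears it (a point fixed in the world has none). Each returns a list of dicts, best first, with "confidence" (0 to 1); they miss things now and then, are a little off and sometimes report something else, mostly with a low value. They report only what shows in the picture. A call takes as long as a camera call.
- env.outline_of(target, picture): "region" (400x640 bool, what is visible of it) and "uv" ([column, row] in pixels, amid what is visible of it).
The state is a dict: "clock": time; "joint_positions": joint angles; "dq": joint speeds; "joint_torque": joint torques, N m; "tcp_pos": TCP position; "tool_rot": TCP orientation; "force": force on the tool from outside, world axes, zero at the start; "wrist_torque": the same for the moment, N m; "finger_gap": finger opening in mm.
Only numpy, scipy, OpenCV 4.12 (cv2) and the standard library are available. Lean on these libraries where they do the work, as an engineer would, in place of code of your own. Each camera call takes 0.05 s, during which the arm holds its last target.

TASK

Take the blue bin off the rail: its back lip is trapped under the keeper strip, so tilt its front end up first, then lift the lip off the ledge. Stand the bin flat on the floor of the metal tray without dropping it, with the vial still in it, and let go; leave the yellow bin hanging where it is.

Things in the scene. Friction and masses are not known exactly. Their poses are not given: they have to be found in the camera images.
- blue_bin_grip (a point): centre of the upright grip disc on the front of the blue bin (to be moved): 32 mm diameter, 12 mm thick along y, joined to the front wall, 28 mm behind its centre, by a neck 10 mm thick and 14 high. Axes are the bin's: x from front to back (into the rail while it hangs), y left, z up. Grip it across y, at any pitch
- blue_bin_base (a point): centre of the underside of the blue bin's open-topped box: 70 long (x), 60 wide (y), 62 high, walls 3 mm, about 0.13 kg; same axes. The grip disc's centre is at x -63, z +36 mm from here; the back wall's outer face at x +35
- blue_bin_lip (a point): front lower edge of the blue bin's nib (down-turned lip), same axes; x +45, z +42 mm from blue_bin_base. A flat tongue 44 mm wide, 4 thick (z +16 to +20 mm from here) runs back from the rim, from x -10 to +34 from here. The nib hangs below it, 16 mm deep, 44 wide, 5 thick (x 0 to +5). Between back wall and nib is a gap of 10 mm
- yellow_bin_grip (a point): grip disc centre of an identical yellow bin that hangs on the same rail beside the blue one, on either side of it, 110 to 170 mm away
- yellow_bin_base (a point): centre of the underside of the yellow bin's box
- ledge (a point): middle of the top front edge of the steel ledge bar of the fixed white rail stand (300 mm long, 162 high), 140 mm above the worktop. Axes: x away from the bins into the stand, y along the rail, z up. The bar fills x 0 to +4, z -18 to 0 mm. The bins' tongues lie on it, nibs behind it touching its back face. Behind it is empty space to the panel at x +54
- rest (a point): middle of the front face of the lower rest bar on which the hung bins' back walls lean; x -6, z -46 mm from ledge, same axes. A keeper strip above (x +28 to +56 from ledge, over the tongues' last 10 mm) stops a level lift 5 to 10 mm up, before the nib is free: its height differs each time and is not measured, feel for it. Turned up 40 to 50 degrees at the front, the nib clears the ledge
- tray_floor (a point): centre of the inner floor of the fixed aluminium tray, 190 (x) by 160 (y) mm outside, rim 4 mm thick and 14 mm high above the worktop; the floor is 4 mm above the worktop. x and y run along its sides, z up
- vial_center (a point): centre of the brown glass vial with white cap, 22 mm diameter, 47 mm high, 20 g, that stands loose in the blue bin; it may slide or fall over inside the bin

How it is judged (in metres and radians):
On the way, in this order (a step that is already met when the one before it is completed fails the run):
1. the blue bin's front end is tilted up (more than 17 degrees) while its lip is still at the ledge (angle between blue_bin_base's own z axis and vertical above 0.3 rad and x of blue_bin_lip in the frame of ledge above 0 m), for 0.1 s.
2. the blue bin's lip is off the ledge, at least 20 mm in front of it, and the bin is held (x of blue_bin_lip in the frame of ledge below -0.02 m and contact force between the fingers and blue_bin above 0.5 N), for 0.1 s.
At the end, for the whole second after the job is handed in: the blue bin stands at rest, level within 4.5 degrees, its underside on the tray's floor (within 5 mm) and its box inside the rim; the vial is in the bin; the yellow bin hangs within 20 mm of where it was, level within 7 degrees (x of blue_bin_base in the frame of tray_floor between -0.06 and 0.06 m and y of blue_bin_base in the frame of tray_floor between -0.05 and 0.05 m and z of blue_bin_base in the frame of tray_floor between -0.004 and 0.005 m and angle between blue_bin_base's own z axis and vertical below 0.08 rad and linear speed of blue_bin below 0.02 m/s and x of vial_center in the frame of blue_bin_base between -0.036 and 0.036 m and y of vial_center in the frame of blue_bin_base between -0.031 and 0.031 m and z of vial_center in the frame of blue_bin_base between 0 and 0.062 m and distance of yellow_bin_base from where it was at the start of the episode below 0.02 m and angle between yellow_bin_base's own z axis and vertical below 0.12 rad); the robot touches nothing.
It fails at once if the blue bin falls: faster than 0.45 m/s while the fingers do not hold it (linear speed of blue_bin above 0.45 m/s and contact force between the fingers and blue_bin below 0.2 N).
It also fails if it takes over 53 s, if anything falls off the work surface, if the arm or the gripper's body presses on something with over 40 N, if the wrist force passes 120 N, or if a joint passes its speed limit or range.

## Working session

There is one attempt and no reset: what is moved stays moved. The work goes in short steps, Python scripts to look and compute and a shell command to move; the robot and the scene stay as the last step left them, time stands still between calls to the robot, and variables do not carry over. Pictures are saved under pics/ and viewed, and the job is handed in when it is done.

```bash
ls; mkdir -p pics
cat > h.py <<'E'
import numpy as np, cv2
from cell import env
from scipy.spatial.transform import Rotation as R
def cam(p):
    K=np.array([[p['fx'],0,p['cx']],[0,p['fy'],p['cy']],[0,0,1.]])
    return K
def save(p,n): cv2.imwrite('pics/'+n+'.png',p['color'][:,:,::-1])
E
python3 - <<'E'
from h import *
print(env.state())
for n in ['scene','side','wrist']:
    p=env.snapshot(n); save(p,n+'0'); print({k:v for k,v in p.items() if k!='color'})
    for t in ['blue_bin_grip','yellow_bin_grip','ledge','tray_floor','vial_center','blue_bin_base','rest']:
        try:
            r=env.outline_of(t,p); print(n,t,[(np.round(q['uv'],1).tolist(),round(q['confidence'],2),int(q['region'].sum())) for q in r[:3]])
        except Exception as e: print(t,e)
E
```

```text
pics
{'clock': 0.0, 'joint_positions': array([-1.35749333,  0.61589184, -0.01260329,  1.42488521,  0.00810903,
        1.10337535, -0.0403593 ]), 'dq': array([5.15014810e-04, 7.27395242e-04, 1.21035868e-03, 4.41635626e-04,
       1.14747384e-03, 6.72098028e-04, 2.55701456e-05]), 'joint_torque': array([-6.89780318e-04, -4.58935654e+01,  2.08788025e-01, -1.65743333e+01,
       -6.10539643e-02,  2.06153450e-02,  2.41892012e-04]), 'tcp_pos': array([154.18234556, 630.57430655, 190.20359184]), 'tool_rot': array([ 0.18622185,  1.56284126, -0.19015181]), 'force': array([0.74290256, 0.16681313, 0.08900837]), 'wrist_torque': array([-0.03957879, -0.01434122,  0.01209059]), 'finger_gap': 93.03523289107522}
{'fx': 415.75163939461265, 'fy': 415.75163939461265, 'cx': 316.5499512419803, 'cy': 204.09663556116817, 'rvec': array([ 2.10199322, -0.96220107,  0.47938912]), 'tvec': array([-387.2412896 ,  376.65527214,  729.36079198]), 'shot': 1}
scene blue_bin_grip [([448.2, 240.3], 0.51, 6237)]
scene yellow_bin_grip [([397.9, 225.1], 0.88, 1669)]
scene ledge [([448.3, 239.7], 0.9, 6156)]
scene tray_floor 
[... 797 characters left out ...]
], 0.23, 6210)]
side rest [([274.1, 177.1], 0.86, 3311), ([314.5, 141.1], 0.22, 847)]
{'fx': 309.7527537584847, 'fy': 309.7527537584847, 'cx': 313.8361640913907, 'cy': 199.5495637357744, 'tool_from_camera': array([[ 7.13507431e-05, -2.91688602e-01,  9.56513332e-01,
        -1.94503558e+02],
       [ 9.99999370e-01,  1.09214275e-03,  2.58454207e-04,
        -9.34101085e-01],
       [-1.12003725e-03,  9.56512711e-01,  2.91688496e-01,
        -8.12024012e+01],
       [ 0.00000000e+00,  0.00000000e+00,  0.00000000e+00,
         1.00000000e+00]]), 'shot': 3}
wrist blue_bin_grip []
wrist yellow_bin_grip []
wrist ledge []
wrist tray_floor []
wrist vial_center []
wrist blue_bin_base []
wrist rest []
```

View pics/scene0.png

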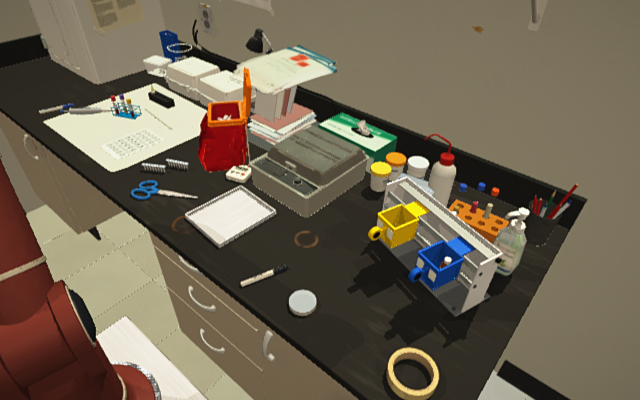

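View pics/side0.png

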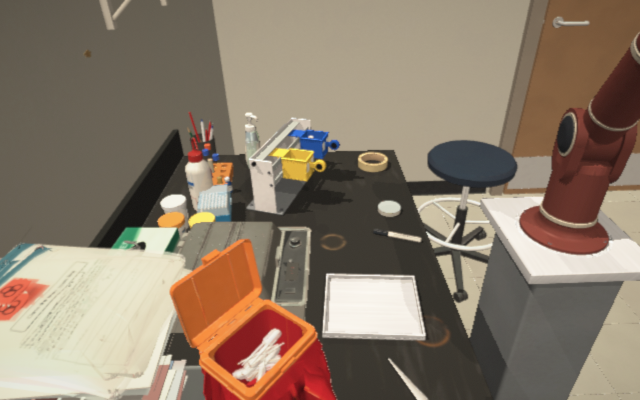

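View pics/wrist0.png

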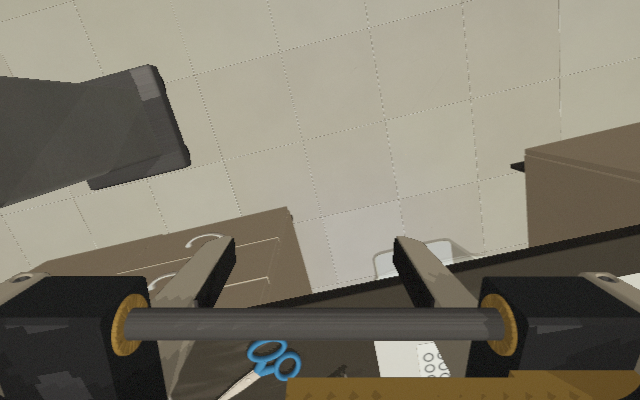

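Run:
```python
import cv2
a=cv2.imread('pics/scene0.png'); cv2.imwrite('pics/scene0z.png',cv2.resize(a[170:310,350:550],None,fx=4,fy=4,interpolation=cv2.INTER_CUBIC))
a=cv2.imread('pics/side0.png'); cv2.imwrite('pics/side0z.png',cv2.resize(a[100:240,220:370],None,fx=4,fy=4,interpolation=cv2.INTER_CUBIC))
```

```text
(no output)
```

View pics/scene0z.png

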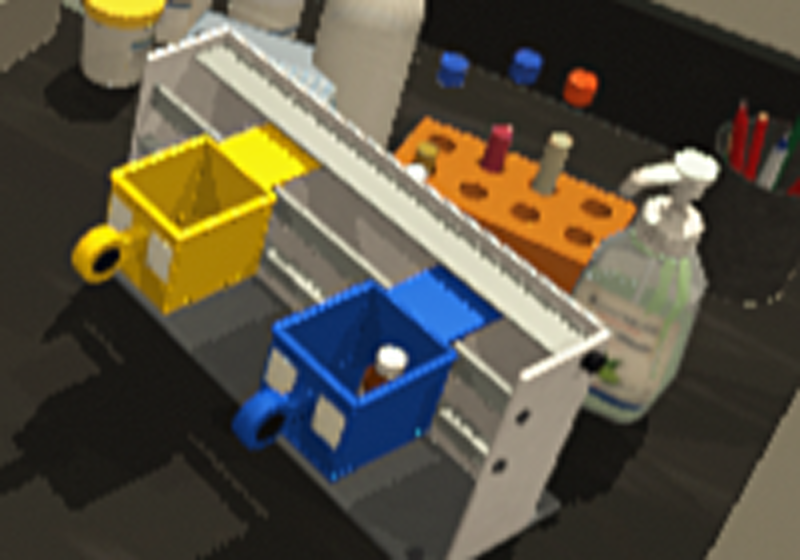

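View pics/side0z.png

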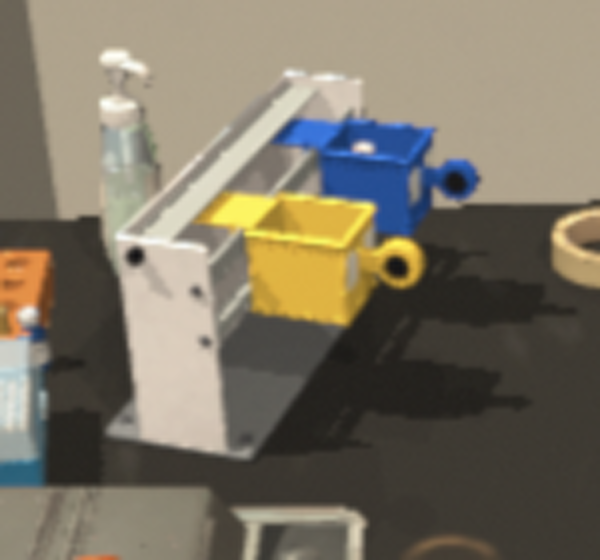

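Run:
```python
import cv2
a=cv2.imread('pics/scene0.png'); cv2.imwrite('pics/s1.png',cv2.resize(a[225:300,400:500],None,fx=8,fy=8,interpolation=cv2.INTER_CUBIC))
a=cv2.imread('pics/side0.png'); cv2.imwrite('pics/s2.png',cv2.resize(a[120:195,265:365],None,fx=8,fy=8,interpolation=cv2.INTER_CUBIC))
a=cv2.imread('pics/scene0.png')[180:255,175:285]; b=cv2.imread('pics/side0.png')[265:345,315:430]
cv2.imwrite('pics/s3.png',cv2.resize(a,None,fx=7,fy=7,interpolation=cv2.INTER_CUBIC))
cv2.imwrite('pics/s4.png',cv2.resize(b,None,fx=7,fy=7,interpolation=cv2.INTER_CUBIC)[:560,:800])
```

```text
(no output)
```

View pics/s1.png

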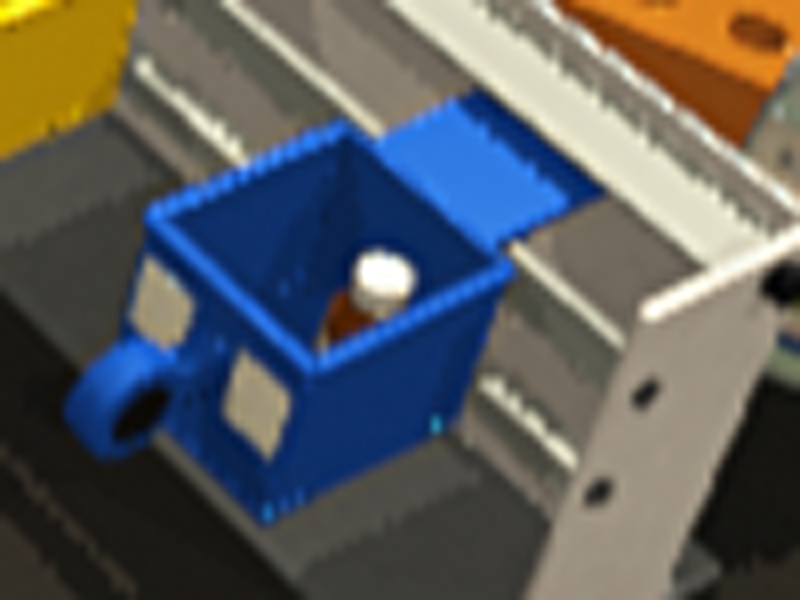

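View pics/s2.png

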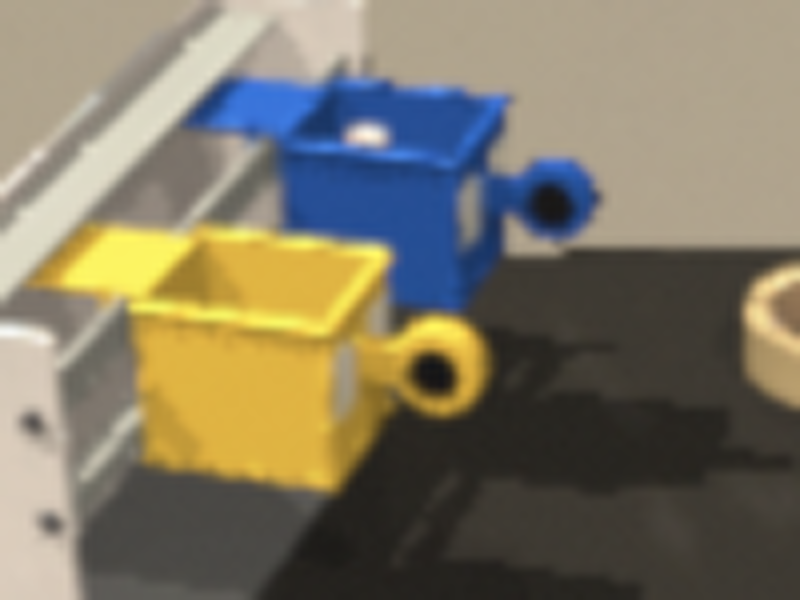

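View pics/s3.png

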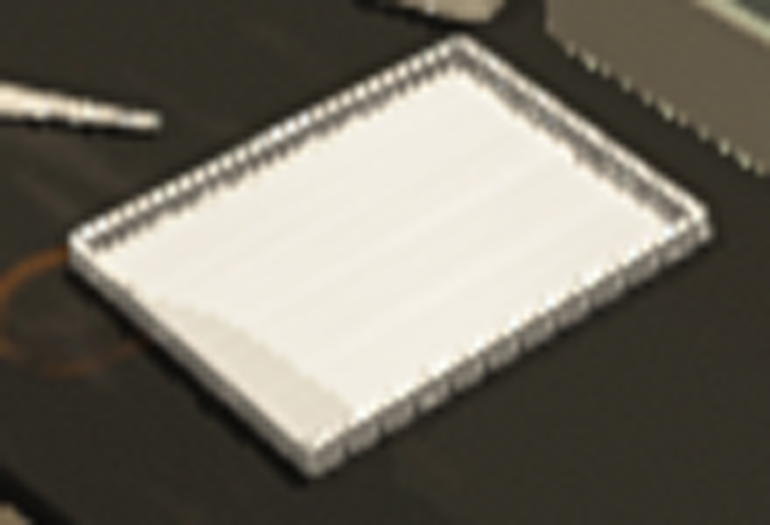

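View pics/s4.png

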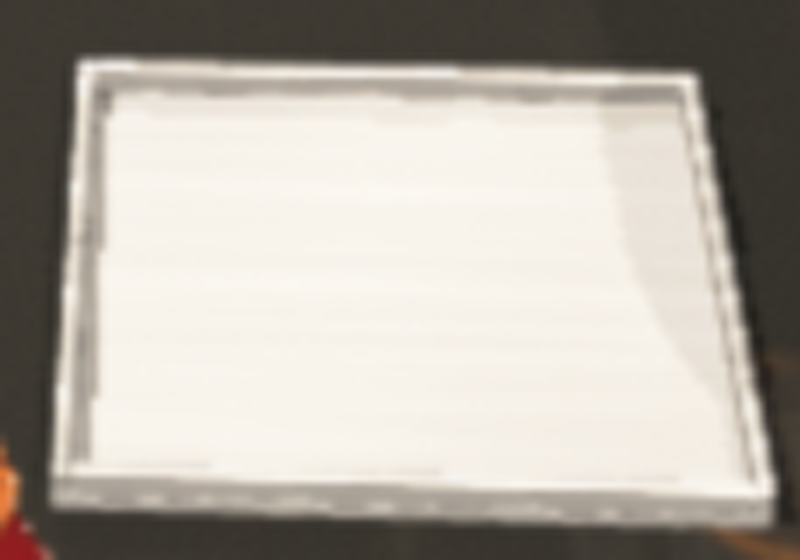

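```bash
cat > fit.py <<'E'
from h import *
from scipy.optimize import least_squares
C={'scene':(415.7516,316.55,204.0966,[2.10199322,-0.96220107,0.47938912],[-387.2412896,376.65527214,729.36079198]),
'side':(415.2568,321.8465,192.3052,[-0.0513076,-2.73278359,1.53457093],[605.57794805,92.78664404,1049.83794759])}
def proj(c,P):
    f,cx,cy,r,t=C[c]; q=R.from_rotvec(r).apply(np.atleast_2d(P))+t
    return np.c_[f*q[:,0]/q[:,2]+cx,f*q[:,1]/q[:,2]+cy]
def ray(c,uv):
    f,cx,cy,r,t=C[c]; Rm=R.from_rotvec(r); o=-Rm.inv().apply(t); d=Rm.inv().apply([(uv[0]-cx)/f,(uv[1]-cy)/f,1]); return o,d
E
cat > fit0.py <<'E'
from fit import *
for c in C: print(c,ray(c,(C[c][1],C[c][2])))
def T(p,s,o): return np.array(p)/s+o
A=(400,225);B=(265,120);D=(350,170)
m=dict(FL=(-35,30,62),FR=(-35,-30,62),BL=(35,30,62),BR=(35,-30,62),bFL=(-35,30,0),bFR=(-35,-30,0),bBL=(35,30,0),bBR=(35,-30,0),dl=(-63,6,36),dr=(-63,-6,36))
blue=[('scene',k,T(p,8,A)) for k,p in dict(FL=(150,212),BL=(348,122),BR=(512,265),FR=(318,375),bFR=(262,522),dr=(140,405)).items()]+\
[('side',k,T(p,8,B)) for k,p in dict(FL=(455,165),FR=(508,98),BL=(285,152),BR=(335,85),bFL=(460,310),dl=(552,205)).items()]
yel=[('scene',k,T(p,4,D)) for k,p in dict(FL=(112,178),BL=(207,138),BR=(275,195),FR=(178,240),bFR=(167,312),dr=(103,258)).items()]+\
[('side',k,T(p,8,B)) for k,p in dict(FL=(335,330),FR=(388,248),BL=(133,303),BR=(200,230),bFL=(335,490),bBL=(145,462),dl=(435,372)).items()]
def res(p,obs):
    r=R.from_euler('z',p[3]); return np.concatenate([proj(c,r.apply(m[k])+p[:3])[0]-uv for c,k,uv in obs])
for n,o in(('blue',blue),('yel',yel)):
    s=least_squares(res,[700,-100,82,0.],args=(o,),loss='soft_l1',x_scale=[10,10,10,.1]); print(n,s.x[:3].round(1),np.degrees(s.x[3]).round(2)); print(s.fun.reshape(-1,2).round(1).tolist())
    g=R.from_euler('z',s.x[3]).apply([-63,0,36])+s.x[:3]; print('grip',g)
tr=[('scene',T(p,7,(175,180))) for p in((72,240),(460,38),(710,212),(312,455))],[('side',T(p,7,(315,265))) for p in((78,62),(697,75),(775,490),(52,480))]
for l in tr:
    for c,uv in l:
        o,d=ray(c,uv); print(c,(o+d*(14-o[2])/d[2]).round(1))
E
python3 fit0.py
```

```text
scene (array([  -4.85805173, -488.83620563,  764.72723155]), array([ 0.59602794,  0.48501475, -0.63993077]))
side (array([612.68693978, 832.79692317, 639.18520575]), array([-0.00992019, -0.85371726, -0.52064232]))
blue [ 619.7 -314.4   80.4] -18.9
[[-0.5, 0.7], [-0.4, 0.1], [-0.0, 0.3], [-1.1, -0.5], [-0.4, 1.1], [-0.1, 1.7], [-0.2, -0.9], [-0.8, -0.5], [-1.6, -1.8], [-1.1, -1.1], [-0.3, 0.1], [-0.7, -0.1]]
grip [ 560.08252129 -293.9396026   116.38410182]
yel [ 664.2 -184.    80.4] -18.78
[[-0.3, -0.4], [-0.4, -0.1], [-0.2, 0.5], [-0.1, -0.3], [-1.2, 1.5], [0.4, 1.5], [-0.8, -0.6], [-0.3, 0.0], [-0.3, -0.3], [-0.5, -0.5], [0.1, -0.2], [-0.1, 0.0], [-0.2, 0.0]]
grip [ 604.52192286 -163.76280498  116.38436428]
scene [424.2 318.   14. ]
scene [610.7 303.6  14. ]
scene [600.1 145.7  14. ]
scene [410.2 158.2  14. ]
side [600.  150.6  14. ]
side [409.4 165.8  14. ]
side [422.8 322.6  14. ]
side [612.3 311.1  14. ]
```

```bash
cat > plan.py <<'E'
from h import *
from scipy.linalg import logm,expm
def pose(p,r): 
    T=np.eye(4);T[:3,:3]=r if np.shape(r)==(3,3) else R.from_rotvec(r).as_matrix();T[:3,3]=p;return T
def cur():
    s=env.state(); return pose(s['tcp_pos'],s['tool_rot'])
def tool(yaw,pitch,flip=1):
    # x forward pitched down; y = bin y (left) * flip
    c=np.radians(yaw);d=np.radians(pitch)
    x=np.array([np.cos(c)*np.cos(d),np.sin(c)*np.cos(d),-np.sin(d)]); y=flip*np.array([-np.sin(c),np.cos(c),0]); return np.c_[x,y,np.cross(x,y)]
def rows(T0,T1,n):
    M=np.linalg.inv(T0)@T1
    L=np.real(logm(M))/n; E=expm(L)
    return (E[:3,3]/10).round(3).tolist(),np.degrees(R.from_matrix(E[:3,:3]).as_rotvec()).round(2).tolist()
def app(T,t,a):
    E=np.eye(4);E[:3,:3]=R.from_rotvec(np.radians(a)).as_matrix();E[:3,3]=np.array(t)*10;return T@E
def show(T):
    x=T[:3,0]; return T[:3,3].round(1),'x',x.round(3),'y',T[:3,1].round(3),'pitch',np.degrees(np.arcsin(-x[2])).round(1),'yaw',np.degrees(np.arctan2(T[1,1],T[0,1])).round(2)
E
cat > c2.py <<'E'
import numpy as np, heapq
from scipy.spatial import cKDTree
def rect(x0,x1,z0,z1,s=1.0):
    xs=np.linspace(x0,x1,max(2,int((x1-x0)/s)+1));zs=np.linspace(z0,z1,max(2,int((z1-z0)/s)+1))
    g=np.array([(a,b) for a in xs for b in zs]);return g
import sys
kz=float(sys.argv[1]) if len(sys.argv)>1 else 9
parts=[(35,79,58,62),(45,50,42,58),(-35,35,0,62)]   # bin frame
obs=[(0,4,-18,0),(28,56,kz,22),(54,60,-140,22),(-6,10,-56,-40)]
def sdf(P,r):
    dx=np.maximum(r[0]-P[:,0],P[:,0]-r[1]);dz=np.maximum(r[2]-P[:,1],P[:,1]-r[3])
    return np.where((dx>0)&(dz>0),np.hypot(dx,dz),np.maximum(dx,dz))
BP=np.vstack([rect(*p) for p in parts[:2]]+[np.array([(35,z) for z in range(0,63)]),np.array([(x,0) for x in range(-35,36)])]);OP=np.vstack([rect(*o,2.0) for o in obs[:2]]+[rect(-6,-6.0+.01,-56,-40),rect(54,54.01,-60,22)])
lip=np.array([45,42])
def clear(x,z,th):  # lip position in ledge frame, tilt
    c,s=np.cos(th),np.sin(th)
    M=np.array([[c,s],[-s,c]])
    P=(BP-lip)@M.T+[x,z]; a=min(sdf(P,o).min() for o in obs)
    Q=(OP-[x,z])@M+lip; b=min(sdf(Q,p).min() for p in parts)
    return min(a,b)
if __name__=='__main__':
    X=np.arange(-40,14.1,1);Z=np.arange(-30,50.1,1);TH=np.radians(np.arange(0,61,2.5))
    from functools import lru_cache
    cl=lru_cache(None)(lambda i,j,k:clear(X[i],Z[j],TH[k]))
    st=(44,14,0) # x=4,z=-16
    print('start clear',cl(*st))
    D={st:0};pr={};h=[(0,st)];done=set();goal=None
    while h:
        d,n=heapq.heappop(h)
        if n in done: continue
        done.add(n)
        if X[n[0]]<=-38 : goal=n;break
        for a in(-1,0,1):
            for b in(-1,0,1):
                for c in(-1,0,1):
                    m=(n[0]+a,n[1]+b,n[2]+c)
                    if m==n or m in done or not(0<=m[0]<len(X) and 0<=m[1]<len(Z) and 0<=m[2]<len(TH)):continue
                    q=cl(*m)
                    if q<-0.05 : continue
                    w=(abs(a)+abs(b)+abs(c)*1.0)*(0.05+1/(max(q,0)+.3)**2)
                    if d+w<D.get(m,1e18): D[m]=d+w;pr[m]=n;heapq.heappush(h,(d+w,m))
    print(goal and D[goal]);p=[]
    n=goal
    while n is not None: p.append(n);n=pr.get(n)
    for n in p[::-1]: print(X[n[0]],Z[n[1]],np.degrees(TH[n[2]]).round(1),round(cl(*n),2))
E
python3 c2.py 9
python3 - <<'E'
from plan import *
T=cur(); print(show(T))
E
```

```text
start clear 0.0
27.39598660033193
4.0 -16.0 0.0 0.0
4.0 -16.0 2.5 0.0
5.0 -15.0 5.0 1.0
6.0 -14.0 7.5 1.5
6.0 -13.0 10.0 1.83
6.0 -12.0 10.0 2.0
6.0 -11.0 10.0 2.0
6.0 -10.0 10.0 2.0
6.0 -9.0 12.5 2.0
6.0 -8.0 15.0 2.0
6.0 -8.0 17.5 1.87
6.0 -7.0 20.0 1.97
6.0 -6.0 22.5 2.0
6.0 -6.0 25.0 2.0
6.0 -5.0 27.5 2.0
6.0 -5.0 30.0 2.0
6.0 -5.0 32.5 2.0
6.0 -5.0 35.0 2.0
6.0 -4.0 37.5 2.0
7.0 -3.0 40.0 2.69
7.0 -3.0 42.5 2.81
7.0 -3.0 45.0 2.93
7.0 -3.0 47.5 3.0
7.0 -3.0 50.0 3.0
7.0 -3.0 52.5 3.0
7.0 -3.0 55.0 3.0
7.0 -2.0 55.0 3.0
7.0 -1.0 57.5 3.0
7.0 0.0 57.5 2.55
6.0 1.0 57.5 2.24
6.0 2.0 57.5 2.32
5.0 3.0 57.5 2.46
5.0 4.0 57.5 2.08
4.0 5.0 57.5 2.39
3.0 6.0 57.5 2.45
2.0 7.0 57.5 2.87
1.0 8.0 57.5 3.31
0.0 8.0 57.5 3.78
-1.0 9.0 57.5 4.46
-2.0 9.0 57.5 4.78
-3.0 10.0 57.5 5.61
-4.0 10.0 57.5 5.93
-5.0 10.0 57.5 6.23
-6.0 10.0 57.5 6.67
-7.0 10.0 57.5 7.2
-8.0 10.0 57.5 7.73
-9.0 10.0 57.5 8.27
-10.0 10.0 57.5 8.81
-11.0 10.0 55.0 9.45
-11.0 10.0 52.5 9.63
-12.0 10.0 50.0 10.0
-13.0 10.0 47.5 9.55
-14.0 10.0 47.5 9.48
-15.0 10.0 45.0 9.64
-16.0 10.0 45.0 8.93
-17.0 10.0 42.5 9.19
-18.0 10.0 40.0 9.0
-19.0 10.0 40.0 8.88
-20.0 10.0 37.5 9.32
-21.0 10.0 35.0 9.85
-22.0 10.0 32.5 10.46
-23.0 10.0 30.0 11.16
-24.0 10.0 27.5 11.94
-25.0 10.0 27.5 11.48
-26.0 10.0 27.5 11.02
-27.0 10.0 27.5 10.56
-28.0 10.0 27.5 10.09
-29.0 10.0 27.5 9.63
-30.0 10.0 27.5 9.2
-31.0 10.0 27.5 8.87
-32.0 10.0 27.5 8.63
-33.0 10.0 27.5 8.51
-34.0 10.0 27.5 8.49
-35.0 10.0 27.5 8.49
-36.0 10.0 27.5 8.49
-37.0 10.0 27.5 8.49
-38.0 10.0 27.5 8.5
(array([154.3, 631.4, 191.4]), 'x', array([-0., -0., -1.]), 'y', array([ 0.237,  0.971, -0.   ]), 'pitch', np.float64(90.0), 'yaw', np.float64(76.26))
```

Run:
```python
from plan import *
T=cur()
W=pose([500,230,320],tool(-16,85)); print(rows(T,W,20))
G=tool(-18.9,70); P=np.array([560,-294,117.5]); 
A=pose(P+19*G[:,0]-100*G[:,0],G); print(show(A)); print(rows(W,A,20))
```

```text
([-0.552, -1.499, 2.209], [0.11, -0.25, -0.0])
(array([ 533.8, -285. ,  193.6]), 'x', array([ 0.324, -0.111, -0.94 ]), 'y', array([0.324, 0.946, 0.   ]), 'pitch', np.float64(70.0), 'yaw', np.float64(71.1))
([0.818, -2.406, 0.779], [0.14, -0.75, -0.03])
```

```bash
python3 -m handwheel '[{"gripper":1,"travel":[-0.55,-1.5,2.2],"angular":[0.1,-0.25,0]},{"gripper":1,"travel":[-0.55,-1.5,2.2],"angular":[0.1,-0.25,0]},{"gripper":1,"travel":[-0.55,-1.5,2.2],"angular":[0.1,-0.25,0]},{"gripper":1,"travel":[-0.55,-1.5,2.2],"angular":[0.1,-0.25,0]},{"gripper":1,"travel":[-0.55,-1.5,2.2],"angular":[0.1,-0.25,0]},{"gripper":1,"travel":[-0.55,-1.5,2.2],"angular":[0.1,-0.25,0]},{"gripper":1,"travel":[-0.55,-1.5,2.2],"angular":[0.1,-0.25,0]},{"gripper":1,"travel":[-0.55,-1.5,2.2],"angular":[0.1,-0.25,0]},{"gripper":1,"travel":[-0.55,-1.5,2.2],"angular":[0.1,-0.25,0]},{"gripper":1,"travel":[-0.55,-1.5,2.2],"angular":[0.1,-0.25,0]}]' 40
python3 - <<'E'
from plan import *
print(show(cur()),env.state()['joint_positions'].round(2))
E
```

```text
clock: 2.03
tcp_pos: [330.5, 431.3, 251.1]
tool_rot: [0.197, 1.518, -0.205]
force: [0.3, 0.1, -0.1]
finger_gap: 93.0
(array([330.5, 431.3, 251.1]), 'x', array([ 0.043, -0.011, -0.999]), 'y', array([0.254, 0.967, 0.001]), 'pitch', np.float64(87.5), 'yaw', np.float64(75.26)) [-1.01  0.38  0.03  1.66  0.03  1.08  0.32]
```

```bash
python3 -m handwheel '[{"gripper":1,"travel":[-0.55,-1.5,2.2],"angular":[0.1,-0.25,0]},{"gripper":1,"travel":[-0.55,-1.5,2.2],"angular":[0.1,-0.25,0]},{"gripper":1,"travel":[-0.55,-1.5,2.2],"angular":[0.1,-0.25,0]},{"gripper":1,"travel":[-0.55,-1.5,2.2],"angular":[0.1,-0.25,0]},{"gripper":1,"travel":[-0.55,-1.5,2.2],"angular":[0.1,-0.25,0]},{"gripper":1,"travel":[-0.55,-1.5,2.2],"angular":[0.1,-0.25,0]},{"gripper":1,"travel":[-0.55,-1.5,2.2],"angular":[0.1,-0.25,0]},{"gripper":1,"travel":[-0.55,-1.5,2.2],"angular":[0.1,-0.25,0]},{"gripper":1,"travel":[-0.55,-1.5,2.2],"angular":[0.1,-0.25,0]},{"gripper":1,"travel":[-0.55,-1.5,2.2],"angular":[0.1,-0.25,0]}]' 
python3 -m handwheel '[{"gripper":1,"travel":[0.8,-2.4,0.8],"angular":[0.1,-0.75,0]},{"gripper":1,"travel":[0.8,-2.4,0.8],"angular":[0.1,-0.75,0]},{"gripper":1,"travel":[0.8,-2.4,0.8],"angular":[0.1,-0.75,0]},{"gripper":1,"travel":[0.8,-2.4,0.8],"angular":[0.1,-0.75,0]},{"gripper":1,"travel":[0.8,-2.4,0.8],"angular":[0.1,-0.75,0]},{"gripper":1,"travel":[0.8,-2.4,0.8],"angular":[0.1,-0.75,0]},{"gripper":1,"travel":[0.8,-2.4,0.8],"angular":[0.1,-0.75,0]},{"gripper":1,"travel":[0.8,-2.4,0.8],"angular":[0.1,-0.75,0]},{"gripper":1,"travel":[0.8,-2.4,0.8],"angular":[0.1,-0.75,0]},{"gripper":1,"travel":[0.8,-2.4,0.8],"angular":[0.1,-0.75,0]}]'
python3 - <<'E'
from plan import *
G=tool(-18.9,70); P=np.array([560,-294,117.5]); 
A=pose(P+19*G[:,0]-100*G[:,0],G)
print(show(cur()),env.state()['joint_positions'].round(2),rows(cur(),A,10),rows(cur(),A,12))
E
```

```text
clock: 2.87
tcp_pos: [499.6, 229.8, 319.9]
tool_rot: [0.205, 1.473, -0.221]
force: [1.0, -0.4, 0.3]
finger_gap: 92.9
clock: 3.7
tcp_pos: [519.2, -25.8, 251.3]
tool_rot: [0.201, 1.341, -0.243]
force: [0.0, -0.4, -0.4]
finger_gap: 93.1
(array([519.2, -25.8, 251.3]), 'x', array([ 0.21 , -0.058, -0.976]), 'y', array([0.288, 0.958, 0.004]), 'pitch', np.float64(77.4), 'yaw', np.float64(73.29)) [-0.22  0.25  0.24  1.9   0.    0.79  1.28] ([0.804, -2.426, 0.735], [0.2, -0.74, -0.09]) ([0.671, -2.022, 0.612], [0.17, -0.62, -0.07])
```

```bash
python3 -m handwheel '[{"gripper":1,"travel":[0.8,-2.43,0.74],"angular":[0.2,-0.74,-0.09]},{"gripper":1,"travel":[0.8,-2.43,0.74],"angular":[0.2,-0.74,-0.09]},{"gripper":1,"travel":[0.8,-2.43,0.74],"angular":[0.2,-0.74,-0.09]},{"gripper":1,"travel":[0.8,-2.43,0.74],"angular":[0.2,-0.74,-0.09]},{"gripper":1,"travel":[0.8,-2.43,0.74],"angular":[0.2,-0.74,-0.09]},{"gripper":1,"travel":[0.8,-2.43,0.74],"angular":[0.2,-0.74,-0.09]},{"gripper":1,"travel":[0.8,-2.43,0.74],"angular":[0.2,-0.74,-0.09]},{"gripper":1,"travel":[0.8,-2.43,0.74],"angular":[0.2,-0.74,-0.09]},{"gripper":1,"travel":[0.8,-2.43,0.74],"angular":[0.2,-0.74,-0.09]},{"gripper":1,"travel":[0.8,-2.43,0.74],"angular":[0.2,-0.74,-0.09]}]'
python3 - <<'E'
from plan import *
p=env.snapshot('wrist'); save(p,'w1'); p=env.snapshot('scene'); save(p,'sc1')
G=tool(-18.9,70); P=np.array([560,-294,117.5]); 
A=pose(P+19*G[:,0],G)
print(show(cur()),env.state()['joint_positions'].round(2),rows(cur(),A,1))
E
```

```text
clock: 4.53
tcp_pos: [534.0, -285.6, 194.1]
tool_rot: [0.2, 1.211, -0.288]
force: [0.4, 0.5, -0.0]
finger_gap: 93.0
(array([ 531.8, -290.3,  193.5]), 'x', array([ 0.32 , -0.116, -0.94 ]), 'y', array([ 0.332,  0.943, -0.004]), 'pitch', np.float64(70.1), 'yaw', np.float64(70.6)) [ 0.38  0.39  0.16  1.9  -0.24  0.52  1.94] ([9.992, 0.627, 0.034], [-0.39, -0.12, 0.37])
```

View pics/w1.png

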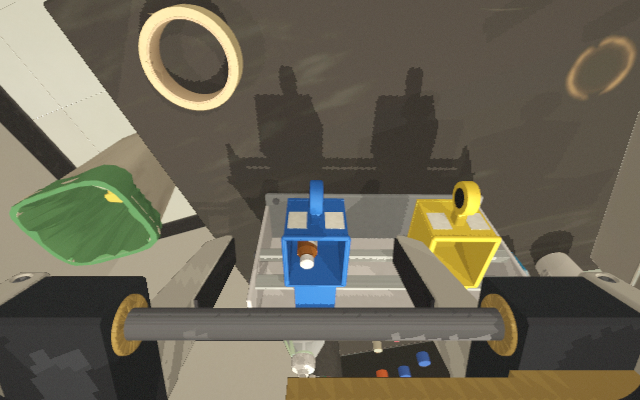

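View pics/sc1.png

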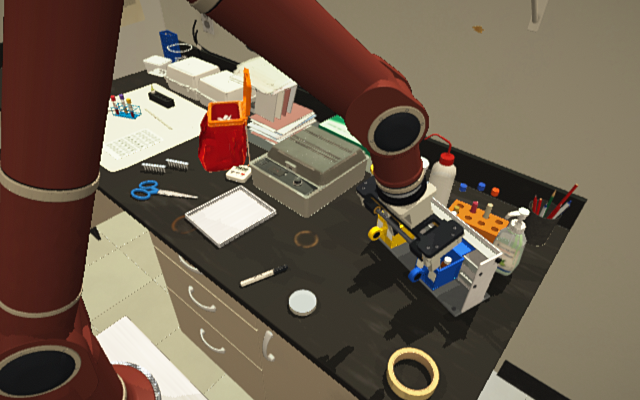

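Run:
```python
from plan import *
p=env.snapshot('wrist'); T=cur(); M=T@p['tool_from_camera']; K=cam(p); Mi=np.linalg.inv(M)
def pr(P): q=Mi@np.r_[P,1]; q=K@q[:3]; return (q[:2]/q[2]).round(1)
r=R.from_euler('z',-18.9,degrees=True)
for zo in (80.4,82):
    B=np.array([619.7,-314.4,zo])
    for n,m in dict(disc=(-63,0,36),dtop=(-63,0,52),FL=(-35,30,62),FR=(-35,-30,62),BL=(35,30,62),BR=(35,-30,62)).items(): print(n,pr(B+r.apply(m)))
print(show(T))
c=p['color'][170:300,260:370,::-1]; cv2.imwrite('pics/w1z.png',cv2.resize(c,None,fx=4.5,fy=4.5,interpolation=cv2.INTER_CUBIC))
```

```text
disc [317.5 196.1]
dtop [317.6 206.7]
FL [350.3 237.4]
FR [284.9 237.5]
BL [345.9 285.8]
BR [288.9 285.8]
disc [317.5 197.1]
dtop [317.6 207.8]
FL [350.5 238.6]
FR [284.7 238.7]
BL [346.  287.1]
BR [288.8 287.1]
(array([ 532.7, -287.1,  193.7]), 'x', array([ 0.32 , -0.113, -0.941]), 'y', array([ 0.329,  0.944, -0.002]), 'pitch', np.float64(70.2), 'yaw', np.float64(70.82))
```

View pics/w1z.png

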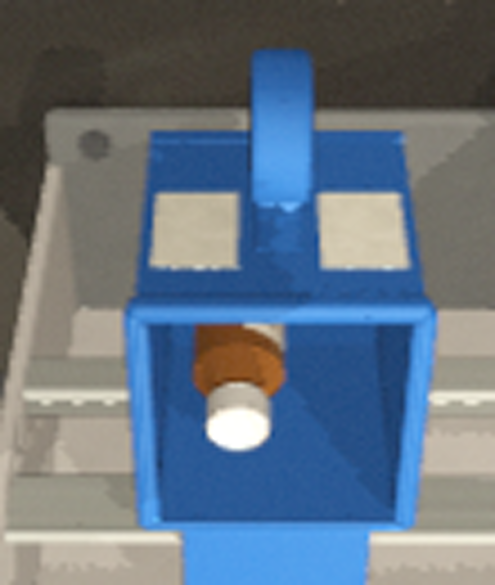

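```bash
python3 -m handwheel '[{"gripper":1,"travel":[0,0,0],"angular":[0,0,0]},{"gripper":1,"travel":[0,0,0],"angular":[0,0,0]},{"gripper":1,"travel":[0,0,0],"angular":[0,0,0]},{"gripper":1,"travel":[0,0,0],"angular":[0,0,0]}]'
python3 - <<'E'
from plan import *
T=cur();p=env.snapshot('wrist'); M=T@p['tool_from_camera']; K=cam(p); Mi=np.linalg.inv(M)
def pr(P): q=Mi@np.r_[P,1]; q=K@q[:3]; return (q[:2]/q[2]).round(1)
r=R.from_euler('z',-18.9,degrees=True)
B=np.array([619.7,-314.4,81.5])
for n,m in dict(disc=(-63,0,36),FL=(-35,30,62),FR=(-35,-30,62),BL=(35,30,62),BR=(35,-30,62)).items(): print(n,(4.5*(pr(B+r.apply(m))-(260,170))).round())
print(show(T),show(cur()))
c=p['color'][170:300,260:370,::-1]; cv2.imwrite('pics/w2z.png',cv2.resize(c,None,fx=4.5,fy=4.5,interpolation=cv2.INTER_CUBIC))
E
```

```text
clock: 5.02
tcp_pos: [534.6, -282.9, 194.5]
tool_rot: [0.199, 1.212, -0.286]
force: [-0.0, 0.5, -0.0]
finger_gap: 92.7
disc [235. 116.]
FL [382. 303.]
FR [ 87. 302.]
BL [363. 521.]
BR [106. 520.]
(array([ 534.6, -282.9,  194.5]), 'x', array([ 0.322, -0.11 , -0.94 ]), 'y', array([ 0.321,  0.947, -0.001]), 'pitch', np.float64(70.1), 'yaw', np.float64(71.25)) (array([ 534.5, -283.2,  194.5]), 'x', array([ 0.322, -0.111, -0.94 ]), 'y', array([ 0.322,  0.947, -0.001]), 'pitch', np.float64(70.1), 'yaw', np.float64(71.22))
```

View pics/w2z.png

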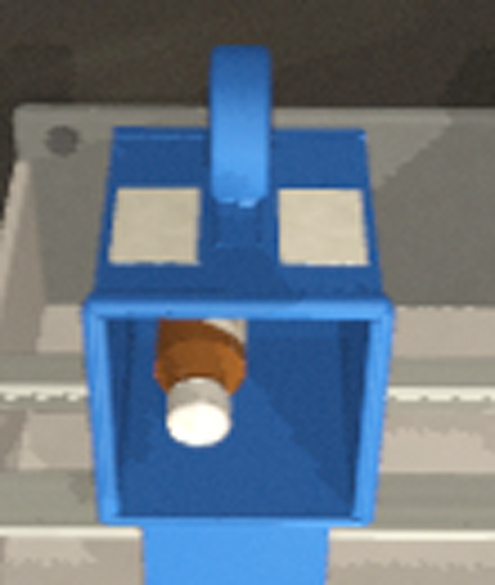

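Run:
```python
from plan import *
G=tool(-18.9,70); P=np.array([560.3,-293,117.5]); 
A=pose(P+19*G[:,0],G)
print(rows(cur(),A,1),rows(cur(),A,10))
```

```text
([10.077, -0.089, -0.029], [0.13, -0.08, 0.01]) ([1.008, -0.009, -0.004], [0.01, -0.01, 0.0])
```

```bash
python3 -m handwheel '[{"gripper":1,"travel":[1.1,-0.01,0],"angular":[0,0,0]},{"gripper":1,"travel":[1.5,-0.01,0],"angular":[0,0,0]},{"gripper":1,"travel":[1.5,-0.01,0],"angular":[0,0,0]},{"gripper":0.5,"travel":[1.5,-0.01,0],"angular":[0,0,0]},{"gripper":0,"travel":[1.5,-0.01,0],"angular":[0,0,0]},{"gripper":0,"travel":[1.5,-0.01,0],"angular":[0,0,0]},{"gripper":0,"travel":[1,-0.02,0],"angular":[0,0,0]},{"gripper":0,"travel":[0.48,-0.01,-0.03],"angular":[0,0,0]},{"gripper":0,"travel":[0,0,0],"angular":[0,0,0]},{"gripper":0,"travel":[0,0,0],"angular":[0,0,0]}]'
python3 - <<'E'
from plan import *
T=cur(); print(show(T),'grip',(T[:3,3]-19*T[:3,0]).round(1));p=env.snapshot('wrist'); save(p,'w3')
p=env.snapshot('side'); save(p,'si3')
cv2.imwrite('pics/si3z.png',cv2.resize(p['color'][100:200,240:380,::-1],None,fx=5,fy=5,interpolation=cv2.INTER_CUBIC))
E
```

```text
clock: 5.9
tcp_pos: [565.9, -296.4, 99.3]
tool_rot: [0.201, 1.212, -0.288]
force: [-1.1, 0.4, -0.1]
finger_gap: 50.9
(array([ 565.9, -296.4,   99.3]), 'x', array([ 0.321, -0.111, -0.94 ]), 'y', array([ 0.324,  0.946, -0.001]), 'pitch', np.float64(70.1), 'yaw', np.float64(71.11)) grip [ 559.8 -294.3  117.1]
```

View pics/w3.png

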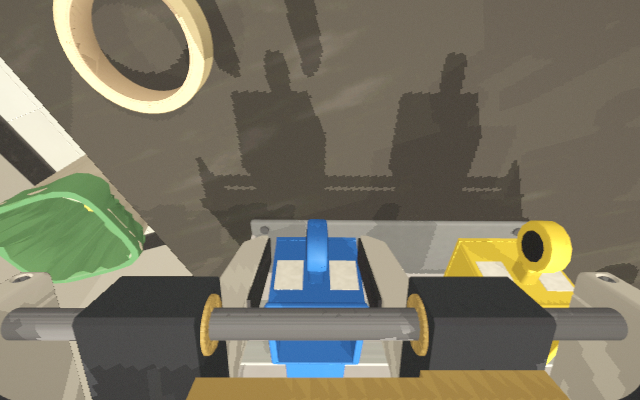

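View pics/si3z.png

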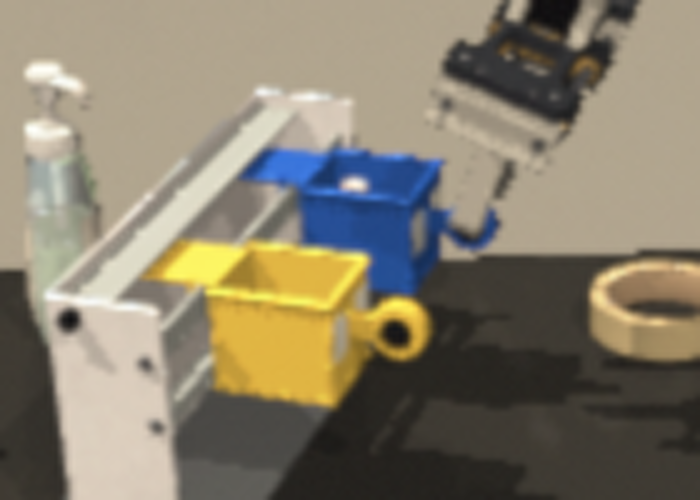

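```bash
python3 -m handwheel '[{"gripper":-1,"travel":[0,0,0],"angular":[0,0,0]},{"gripper":-1,"travel":[0,0,0],"angular":[0,0,0]},{"gripper":-1,"travel":[0,0,0],"angular":[0,0,0]},{"gripper":-1,"travel":[0,0,0],"angular":[0,0,0]},{"gripper":-1,"travel":[0,0,0],"angular":[0,0,0]},{"gripper":-1,"travel":[0,0,0],"angular":[0,0,0]}]' 50
python3 - <<'E'
from plan import *
T=cur(); print(show(T),'grip',(T[:3,3]-19*T[:3,0]).round(1)); s=env.state();print(s['finger_gap'],s['wrist_torque'])
p=env.snapshot('side');cv2.imwrite('pics/si4z.png',cv2.resize(p['color'][100:200,240:380,::-1],None,fx=5,fy=5,interpolation=cv2.INTER_CUBIC))
E
```

```text
clock: 6.5
tcp_pos: [566.3, -295.2, 99.5]
tool_rot: [0.201, 1.212, -0.286]
force: [0.6, 3.5, 2.1]
finger_gap: 11.4
(array([ 566.3, -295.2,   99.5]), 'x', array([ 0.322, -0.11 , -0.94 ]), 'y', array([0.323, 0.946, 0.   ]), 'pitch', np.float64(70.1), 'yaw', np.float64(71.16)) grip [ 560.2 -293.1  117.4]
11.352757770006143 [0.4999764  0.2229395  0.08497302]
```

View pics/si4z.png

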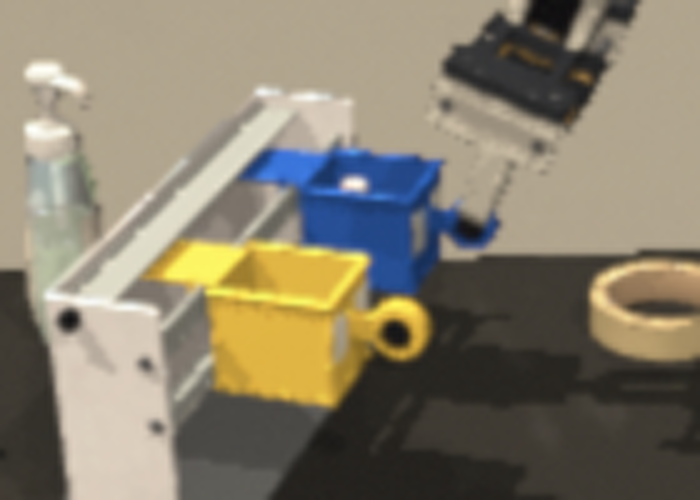

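```bash
cat > seg.py <<'E'
from plan import *
from c2 import clear
import json
r0=R.from_euler('z',-18.9,degrees=True).as_matrix()
g=np.array([560.2,-293.1,118.]) 
T0=pose([566.3,-295.2,99.5],env.state()['tool_rot']) if False else None
base=g-r0@np.array([-63,0,36]); B0=pose(base,r0)
ledge=base+r0@np.array([45-4,0,42+16])
def bin(x,z,th):
    r=r0@R.from_euler('y',th,degrees=True).as_matrix()
    lip=ledge+r0@np.array([x,0,z]); return pose(lip-r@np.array([45,0,42]),r)
E
cat > seg1.py <<'E'
from seg import *
T0=cur(); np.save('rel.npy',np.linalg.inv(B0)@T0); rel=np.load('rel.npy'); np.save('T0.npy',T0)
print('ledge',ledge)
wp=[(4,-16,0),(5.5,-14,7.5),(6,-10.5,12),(6,-8,17),(6,-5,30),(7,-3,47.5),(7,-2,54),(5.5,3,56),(2,7.5,56),(-6,12,56),(-16,16,52),(-40,28,45)]
n=[4,3,3,5,7,3,3,3,4,5,8]
C=T0
for i in range(len(n)):
    a,b=np.array(wp[i],float),np.array(wp[i+1],float)
    cl=min(clear(*(a+(b-a)*t)[:2],np.radians((a+(b-a)*t)[2])) for t in np.linspace(0,1,6))
    D=bin(*b)@rel; t,an=rows(C,D,n[i]); t=np.round(t,2);an=np.round(an,1)
    for _ in range(n[i]): C=app(C,t,an)
    print(b,n[i],'clr',round(cl,2),t.tolist(),an.tolist(),show(C)[0])
E
python3 seg1.py
```

```text
ledge [ 658.59287732 -326.78741149  140.        ]
[  5.5 -14.    7.5] 4 clr 0.0 [-0.38, 0.0, 0.09] [0.0, 1.9, 0.0] [ 565.3 -294.8  115. ]
[  6.  -10.5  12. ] 3 clr 1.5 [-0.38, 0.0, 0.08] [0.0, 1.5, 0.0] [ 565.6 -294.9  126.6]
[ 6. -8. 17.] 3 clr 1.88 [-0.38, 0.0, 0.04] [0.0, 1.6, 0.0] [ 565.5 -294.9  138.1]
[ 6. -5. 30.] 5 clr 1.87 [-0.53, 0.0, 0.06] [0.0, 2.6, 0.0] [ 569.3 -296.2  164.4]
[ 7.  -3.  47.5] 7 clr 2.0 [-0.48, 0.0, 0.07] [0.0, 2.5, 0.0] [ 583.3 -300.9  194.9]
[ 7. -2. 54.] 3 clr 3.0 [-0.43, -0.0, 0.02] [0.0, 2.2, 0.0] [ 589.8 -303.1  205.8]
[ 5.5  3.  56. ] 3 clr 2.01 [-0.23, -0.0, -0.12] [0.0, 0.7, 0.0] [ 590.7 -303.5  213.5]
[ 2.   7.5 56. ] 3 clr 2.01 [-0.05, -0.0, -0.18] [0.0, -0.0, 0.0] [ 587.5 -302.3  217.9]
[-6. 12. 56.] 4 clr 2.39 [0.02, 0.0, -0.23] [0.0, -0.0, 0.0] [ 580.  -299.8  222.7]
[-16.  16.  52.] 5 clr 6.51 [0.2, 0.0, -0.22] [0.0, -0.8, 0.0] [ 566.  -295.   220.7]
[-40.  28.  45.] 8 clr 7.27 [0.17, 0.0, -0.35] [0.0, -0.9, 0.0] [ 536.6 -285.   222.4]
```

```bash
python3 -m handwheel '[{"gripper":-1,"travel":[-0.38,0,0.09],"angular":[0,1.9,0]},{"gripper":-1,"travel":[-0.38,0,0.09],"angular":[0,1.9,0]},{"gripper":-1,"travel":[-0.38,0,0.09],"angular":[0,1.9,0]},{"gripper":-1,"travel":[-0.38,0,0.09],"angular":[0,1.9,0]},{"gripper":-1,"travel":[-0.38,0,0.08],"angular":[0,1.5,0]},{"gripper":-1,"travel":[-0.38,0,0.08],"angular":[0,1.5,0]},{"gripper":-1,"travel":[-0.38,0,0.08],"angular":[0,1.5,0]}]'
python3 - <<'E'
from plan import *
T=cur(); print(show(T)); s=env.state();print(s['finger_gap'],s['wrist_torque'],s['force'])
p=env.snapshot('side');cv2.imwrite('pics/si5z.png',cv2.resize(p['color'][90:190,240:380,::-1],None,fx=5,fy=5,interpolation=cv2.INTER_CUBIC))
E
```

```text
clock: 7.13
tcp_pos: [564.3, -295.9, 125.9]
tool_rot: [0.236, 1.424, -0.272]
force: [0.3, 0.8, -2.0]
finger_gap: 11.1
(array([ 564.3, -295.9,  125.9]), 'x', array([ 0.125, -0.044, -0.991]), 'y', array([ 0.324,  0.946, -0.001]), 'pitch', np.float64(82.4), 'yaw', np.float64(71.1))
11.124562832894188 [0.07750985 0.26635637 0.02683832] [ 0.25482862  0.83259695 -1.95803697]
```

View pics/si5z.png

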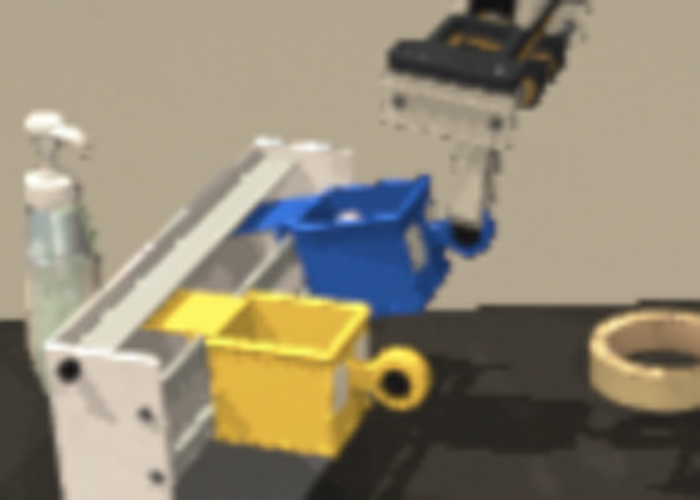

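```bash
python3 -m handwheel '[{"gripper":-1,"travel":[-0.38,0,0.04],"angular":[0,1.6,0]},{"gripper":-1,"travel":[-0.38,0,0.04],"angular":[0,1.6,0]},{"gripper":-1,"travel":[-0.38,0,0.04],"angular":[0,1.6,0]},{"gripper":-1,"travel":[-0.53,0,0.06],"angular":[0,2.6,0]},{"gripper":-1,"travel":[-0.53,0,0.06],"angular":[0,2.6,0]},{"gripper":-1,"travel":[-0.53,0,0.06],"angular":[0,2.6,0]},{"gripper":-1,"travel":[-0.53,0,0.06],"angular":[0,2.6,0]},{"gripper":-1,"travel":[-0.53,0,0.06],"angular":[0,2.6,0]}]'; python3 -m handwheel '[{"gripper":-1,"travel":[-0.48,0,0.07],"angular":[0,2.5,0]},{"gripper":-1,"travel":[-0.48,0,0.07],"angular":[0,2.5,0]},{"gripper":-1,"travel":[-0.48,0,0.07],"angular":[0,2.5,0]},{"gripper":-1,"travel":[-0.48,0,0.07],"angular":[0,2.5,0]},{"gripper":-1,"travel":[-0.48,0,0.07],"angular":[0,2.5,0]},{"gripper":-1,"travel":[-0.48,0,0.07],"angular":[0,2.5,0]},{"gripper":-1,"travel":[-0.48,0,0.07],"angular":[0,2.5,0]}]'
python3 - <<'E'
from plan import *
T=cur(); print(show(T)); s=env.state();print(s['finger_gap'],s['wrist_torque'],s['force'],s['joint_positions'].round(2))
p=env.snapshot('side');cv2.imwrite('pics/si6z.png',cv2.resize(p['color'][80:180,240:380,::-1],None,fx=5,fy=5,interpolation=cv2.INTER_CUBIC))
E
```

```text
clock: 7.85
tcp_pos: [568.5, -297.3, 163.9]
tool_rot: [0.287, 1.731, -0.242]
force: [0.4, 0.2, -1.3]
finger_gap: 11.4
clock: 8.43
tcp_pos: [582.9, -302.2, 194.0]
tool_rot: [0.337, 2.031, -0.205]
force: [0.2, 0.1, -1.2]
finger_gap: 11.5
(array([ 582.9, -302.2,  194. ]), 'x', array([-0.439,  0.149, -0.886]), 'y', array([ 0.324,  0.946, -0.001]), 'pitch', np.float64(62.4), 'yaw', np.float64(71.11))
11.525178584303235 [-0.21535641 -0.59342211  0.01817629] [ 0.24992524  0.0594171  -1.15171636] [ 0.34  0.97  0.26  0.81 -0.12  1.85  1.78]
```

View pics/si6z.png

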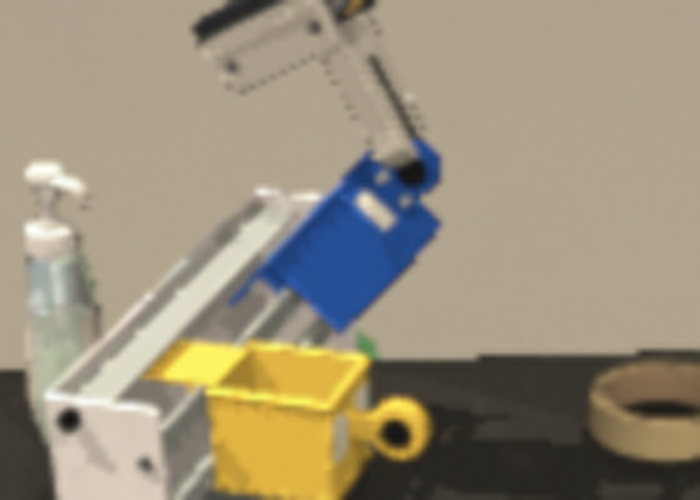

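```bash
cat > seg2.py <<'E'
from seg import *
rel=np.load('rel.npy')
T0=cur(); B=T0@np.linalg.inv(rel); lip=r0.T@(B[:3,:3]@[45,0,42]+B[:3,3]-ledge); th=np.degrees(np.arctan2(-B[2,0],np.hypot(B[0,0],B[1,0]))); print(lip.round(1),th)
wp=[(lip[0],lip[2],th),(6.5,-1.5,50),(5.5,2.5,51),(2,6.5,51),(-6,11.5,51),(-16,16,50),(-40,28,45)]
n=[2,3,3,4,5,8]
C=T0
for i in range(len(n)):
    a,b=np.array(wp[i],float),np.array(wp[i+1],float)
    cl=min(clear(*(a+(b-a)*t)[:2],np.radians((a+(b-a)*t)[2])) for t in np.linspace(0,1,6))
    D=bin(*b)@rel; t,an=rows(C,D,n[i]); t=np.round(t,2);an=np.round(an,1)
    for _ in range(n[i]): C=app(C,t,an)
    print(b,n[i],'clr',round(cl,2),t.tolist(),an.tolist(),show(C)[0])
E
python3 seg2.py
```

```text
[ 7.6 -1.1 -6.6] 47.655473141894
[ 6.5 -1.5 50. ] 2 clr 0.01 [-0.41, 0.05, -0.14] [-0.0, 1.2, 0.0] [ 585.3 -301.6  200.5]
[ 5.5  2.5 51. ] 3 clr 1.58 [-0.16, 0.0, -0.09] [-0.0, 0.3, 0.0] [ 585.4 -301.7  206. ]
[ 2.   6.5 51. ] 3 clr 1.58 [-0.05, 0.0, -0.17] [-0.0, 0.0, 0.0] [ 582.  -300.5  209.9]
[-6.  11.5 51. ] 4 clr 1.78 [-0.0, 0.0, -0.24] [-0.0, 0.0, 0.0] [ 574.2 -297.8  214.9]
[-16.  16.  50.] 5 clr 4.85 [0.06, 0.0, -0.22] [-0.0, -0.2, 0.0] [ 563.8 -294.3  217.9]
[-40.  28.  45.] 8 clr 8.02 [0.12, 0.0, -0.35] [-0.0, -0.6, 0.0] [ 536.1 -284.8  222.6]
```

```bash
python3 -m handwheel '[{"gripper":-1,"travel":[0,0,0],"angular":[0,0,0]},{"gripper":-1,"travel":[0,0,0],"angular":[0,0,0]}]';python3 seg2.py
```

```text
clock: 8.65
tcp_pos: [582.6, -302.2, 193.6]
tool_rot: [0.337, 2.029, -0.206]
force: [-0.2, -0.5, -1.8]
finger_gap: 11.1
[ 7.1 -1.7 -4.5] 47.38643241710808
[ 6.5 -1.5 50. ] 2 clr 1.89 [-0.36, 0.07, -0.07] [-0.0, 1.3, 0.0] [ 585.2 -301.6  200.6]
[ 5.5  2.5 51. ] 3 clr 1.58 [-0.16, 0.0, -0.09] [-0.0, 0.3, 0.0] [ 585.2 -301.6  206.1]
[ 2.   6.5 51. ] 3 clr 1.58 [-0.05, 0.0, -0.17] [-0.0, 0.0, 0.0] [ 581.8 -300.5  210. ]
[-6.  11.5 51. ] 4 clr 1.78 [-0.0, 0.0, -0.23] [-0.0, 0.0, 0.0] [ 574.4 -297.9  214.8]
[-16.  16.  50.] 5 clr 4.85 [0.06, 0.0, -0.22] [-0.0, -0.2, 0.0] [ 564.  -294.3  217.8]
[-40.  28.  45.] 8 clr 8.02 [0.12, 0.0, -0.35] [-0.0, -0.6, 0.0] [ 536.3 -284.9  222.4]
```

```bash
python3 -m handwheel '[{"gripper":-1,"travel":[-0.36,0.05,-0.07],"angular":[0,1.3,0]},{"gripper":-1,"travel":[-0.36,0.05,-0.07],"angular":[0,1.3,0]},{"gripper":-1,"travel":[-0.16,0,-0.09],"angular":[0,0.3,0]},{"gripper":-1,"travel":[-0.16,0,-0.09],"angular":[0,0.3,0]},{"gripper":-1,"travel":[-0.16,0,-0.09],"angular":[0,0.3,0]},{"gripper":-1,"travel":[-0.05,0,-0.17],"angular":[0,0,0]},{"gripper":-1,"travel":[-0.05,0,-0.17],"angular":[0,0,0]},{"gripper":-1,"travel":[-0.05,0,-0.17],"angular":[0,0,0]}]'
python3 - <<'E'
from plan import *
T=cur(); print(show(T)); s=env.state();print(s['finger_gap'],s['wrist_torque'],s['force'],s['joint_positions'].round(2))
p=env.snapshot('side');cv2.imwrite('pics/si7z.png',cv2.resize(p['color'][80:180,240:380,::-1],None,fx=5,fy=5,interpolation=cv2.INTER_CUBIC))
E
python3 seg2.py | head -1
```

```text
clock: 9.32
tcp_pos: [581.3, -300.5, 211.4]
tool_rot: [0.347, 2.088, -0.198]
force: [-0.3, 0.1, -1.8]
finger_gap: 11.4
(array([ 581.3, -300.5,  211.4]), 'x', array([-0.487,  0.166, -0.858]), 'y', array([ 0.324,  0.946, -0.001]), 'pitch', np.float64(59.1), 'yaw', np.float64(71.1))
11.442125080743635 [-0.2585108  -0.63783461 -0.01343799] [-0.28499137  0.14174273 -1.76718227] [ 0.35  1.    0.23  0.71 -0.1   1.98  1.76]
[ 1.6 -0.5  8.6] 50.812295739734694
```

View pics/si7z.png

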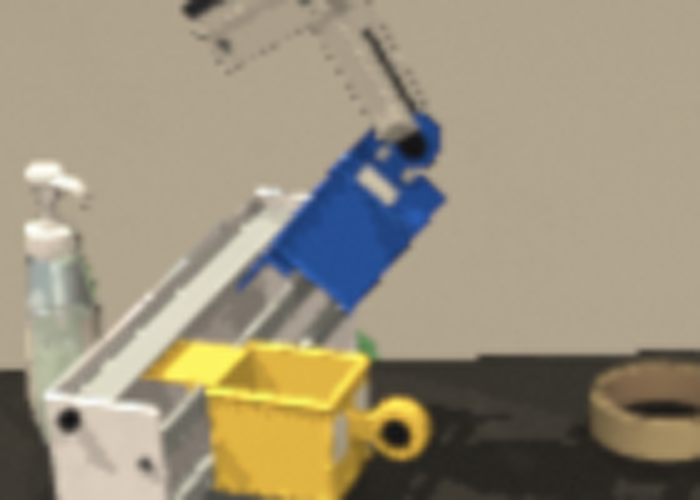

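Run:
```python
from seg import *
rel=np.load('rel.npy'); print(env.state()['joint_positions'])
T0=cur(); B=T0@np.linalg.inv(rel); lip=r0.T@(B[:3,:3]@[45,0,42]+B[:3,3]-ledge); th=np.degrees(np.arctan2(-B[2,0],np.hypot(B[0,0],B[1,0]))); print(lip.round(1),th)
wp=[(lip[0],lip[2],th),(-1,8.5,48),(-6,11,46),(-16,16,44),(-40,28,38)]
n=[2,3,5,8]
C=T0
for i in range(len(n)):
    a,b=np.array(wp[i],float),np.array(wp[i+1],float)
    cl=[round(clear(*(a+(b-a)*t)[:2],np.radians((a+(b-a)*t)[2])),1) for t in np.linspace(0,1,6)]
    D=bin(*b)@rel; t,an=rows(C,D,n[i]); t=np.round(t,2);an=np.round(an,1)
    for _ in range(n[i]): C=app(C,t,an)
    print(b,n[i],'clr',cl,t.tolist(),an.tolist(),show(C)[0])
```

```text
[ 0.35298202  0.99991278  0.22833268  0.70964188 -0.09565998  1.97772176
  1.75692269]
[ 1.6 -0.5  8.6] 50.812295739734694
[-1.   8.5 48. ] 2 clr [np.float64(0.7), np.float64(1.0), np.float64(1.2), np.float64(1.4), np.float64(1.7), np.float64(1.9)] [0.33, 0.01, -0.13] [-0.0, -1.4, 0.0] [ 576.1 -298.5  207.4]
[-6. 11. 46.] 3 clr [np.float64(1.9), np.float64(2.2), np.float64(2.4), np.float64(2.6), np.float64(2.9), np.float64(3.1)] [0.12, 0.0, -0.2] [-0.0, -0.7, 0.0] [ 569.4 -296.3  207. ]
[-16.  16.  44.] 5 clr [np.float64(3.1), np.float64(3.6), np.float64(4.1), np.float64(4.6), np.float64(5.1), np.float64(6.1)] [0.07, 0.0, -0.23] [-0.0, -0.4, 0.0] [ 558.2 -292.4  208.8]
[-40.  28.  38.] 8 clr [np.float64(6.1), np.float64(10.3), np.float64(12.1), np.float64(13.5), np.float64(16.5), np.float64(20.0)] [0.1, 0.0, -0.35] [-0.0, -0.7, 0.0] [ 530.8 -283.   211.6]
```

```bash
python3 -m handwheel '[{"gripper":-1,"travel":[0.33,0.01,-0.13],"angular":[0,-1.4,0]},{"gripper":-1,"travel":[0.33,0.01,-0.13],"angular":[0,-1.4,0]},{"gripper":-1,"travel":[0.12,0,-0.2],"angular":[0,-0.7,0]},{"gripper":-1,"travel":[0.12,0,-0.2],"angular":[0,-0.7,0]},{"gripper":-1,"travel":[0.12,0,-0.2],"angular":[0,-0.7,0]},{"gripper":-1,"travel":[0.07,0,-0.23],"angular":[0,-0.4,0]},{"gripper":-1,"travel":[0.07,0,-0.23],"angular":[0,-0.4,0]},{"gripper":-1,"travel":[0.07,0,-0.23],"angular":[0,-0.4,0]},{"gripper":-1,"travel":[0.07,0,-0.23],"angular":[0,-0.4,0]},{"gripper":-1,"travel":[0.07,0,-0.23],"angular":[0,-0.4,0]}]'
python3 - <<'E'
from plan import *
T=cur(); print(show(T)); s=env.state();print(s['finger_gap'],s['wrist_torque'],s['force'],s['joint_positions'].round(2))
p=env.snapshot('side');cv2.imwrite('pics/si8z.png',cv2.resize(p['color'][80:180,240:380,::-1],None,fx=5,fy=5,interpolation=cv2.INTER_CUBIC))
E
python3 seg2.py | head -1
```

```text
clock: 10.2
tcp_pos: [558.3, -292.4, 207.8]
tool_rot: [0.327, 1.97, -0.214]
force: [0.3, 0.4, -2.1]
finger_gap: 11.5
(array([ 558.3, -292.4,  207.8]), 'x', array([-0.386,  0.131, -0.913]), 'y', array([ 0.324,  0.946, -0.001]), 'pitch', np.float64(66.0), 'yaw', np.float64(71.11))
11.496348743066989 [-0.17618121 -0.42962769  0.03485316] [ 0.30767255  0.35041017 -2.09831637] [ 0.33  0.85  0.23  1.   -0.09  1.72  1.77]
[-16.3  -0.3  15.7] 43.92660866722334
```

View pics/si8z.png

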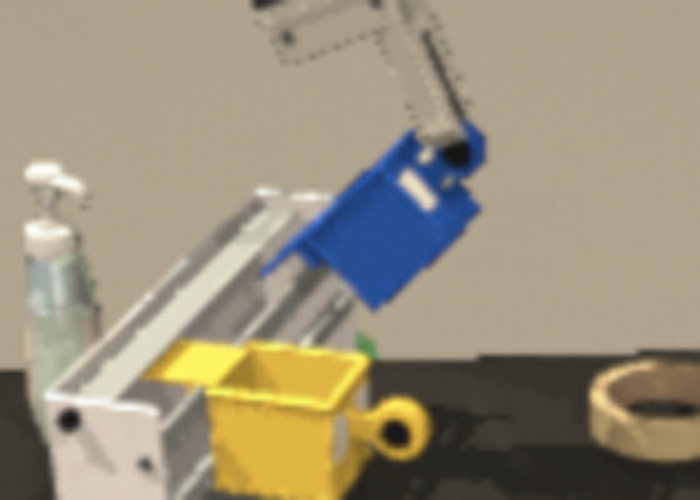

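```bash
python3 -m handwheel '[{"gripper":-1,"travel":[0.1,0,-0.35],"angular":[0,-0.7,0]},{"gripper":-1,"travel":[0.1,0,-0.35],"angular":[0,-0.7,0]},{"gripper":-1,"travel":[0.1,0,-0.35],"angular":[0,-0.7,0]},{"gripper":-1,"travel":[0.1,0,-0.35],"angular":[0,-0.7,0]},{"gripper":-1,"travel":[0.1,0,-0.35],"angular":[0,-0.7,0]},{"gripper":-1,"travel":[0.1,0,-0.35],"angular":[0,-0.7,0]},{"gripper":-1,"travel":[0.1,0,-0.35],"angular":[0,-0.7,0]},{"gripper":-1,"travel":[0.1,0,-0.35],"angular":[0,-0.7,0]}]'
cat > seg3.py <<'E'
from seg import *
rel=np.load('rel.npy'); print(env.state()['joint_positions'].round(2),env.state()['force'].round(1))
T0=cur(); B=T0@np.linalg.inv(rel); lip=r0.T@(B[:3,:3]@[45,0,42]+B[:3,3]-ledge); th=np.degrees(np.arctan2(-B[2,0],np.hypot(B[0,0],B[1,0]))); print(lip.round(1),th,B[:3,3])
wp=[(lip[0],lip[2],th),(-90,60,25),(-130,120,5)]
n=[7,8]
C=T0
for i in range(len(n)):
    a,b=np.array(wp[i],float),np.array(wp[i+1],float)
    cl=[round(float(clear(*(a+(b-a)*t)[:2],np.radians((a+(b-a)*t)[2]))),1) for t in np.linspace(0,1,6)]
    D=bin(*b)@rel; t,an=rows(C,D,n[i]); t=np.round(t,2);an=np.round(an,1)
    for _ in range(n[i]): C=app(C,t,an)
    print(b,n[i],'clr',cl,t.tolist(),an.tolist(),show(C)[0],bin(*b)[:3,3])
# tray
ry=R.from_euler('z',-4,degrees=True).as_matrix()
for z,n in ((180,24),):
    D=pose([536,233,z],ry)@rel; print('carry',rows(C,D,n),show(D))
E
python3 seg3.py
```

```text
clock: 10.92
tcp_pos: [530.8, -283.0, 210.8]
tool_rot: [0.311, 1.874, -0.226]
force: [0.3, 0.4, -1.6]
finger_gap: 11.8
[ 0.32  0.72  0.23  1.22 -0.09  1.53  1.78] [ 0.3  0.4 -1.6]
[-40.2  -0.2  27. ] 38.33496188075567 [ 562.50684461 -294.06639184  162.01145122]
[-90.  60.  25.] 7 clr [18.8, 29.9, 41.9, 54.3, 67.0, 79.8] [0.04, 0.0, -0.83] [-0.0, -1.9, 0.0] [ 476.7 -264.5  220.8] [ 518.06720738 -278.67472084  180.95289472]
[-130.  120.    5.] 8 clr [79.8, 96.2, 112.8, 129.5, 146.4, 163.3] [-0.33, 0.0, -0.5] [-0.0, -2.5, 0.0] [ 437.6 -251.1  244.6] [ 489.72676141 -268.97161742  222.0818311 ]
carry ([0.118, 2.032, -0.291], [-0.59, -0.21, 0.19]) (array([479.6, 237. , 197.4]), 'x', array([ 0.339, -0.023, -0.94 ]), 'y', array([0.068, 0.998, 0.   ]), 'pitch', np.float64(70.1), 'yaw', np.float64(86.08))
```

Run:
```python
from seg import *
rel=np.load('rel.npy'); C=cur()
ry=lambda a:R.from_euler('z',a,degrees=True).as_matrix()
for D,n in ((bin(-80,60,25),6),(bin(-90,120,4),9),(pose([590,-20,225],ry(-12)),10),(pose([536,233,180],ry(-4)),10)):
    D=D@rel;t,an=rows(C,D,n); t=np.round(t,2);an=np.round(an,1)
    for _ in range(n): C=app(C,t,an)
    print(n,t.tolist(),an.tolist(),show(C))
```

```text
6 [0.02, 0.0, -0.81] [-0.0, -2.2, 0.0] (array([ 485.9, -267.6,  220.5]), 'x', array([-0.087,  0.028, -0.996]), 'y', array([ 0.324,  0.946, -0.001]), 'pitch', np.float64(84.7), 'yaw', np.float64(71.11))
9 [-0.26, 0.0, -0.1] [-0.0, -2.4, 0.0] (array([ 475.8, -264.1,  243. ]), 'x', array([ 0.266, -0.092, -0.96 ]), 'y', array([ 0.324,  0.946, -0.001]), 'pitch', np.float64(73.7), 'yaw', np.float64(71.11))
10 [-0.03, 2.62, -0.12] [-0.7, -0.4, 0.2] (array([534.4,  -8.6, 241.3]), 'x', array([ 0.339, -0.076, -0.938]), 'y', array([ 0.201,  0.979, -0.007]), 'pitch', np.float64(69.7), 'yaw', np.float64(78.38))
10 [0.1, 2.36, -0.98] [-0.7, 0.0, 0.3] (array([480.5, 237.2, 197.1]), 'x', array([ 0.346, -0.024, -0.938]), 'y', array([0.07 , 0.998, 0.   ]), 'pitch', np.float64(69.7), 'yaw', np.float64(85.99))
```

```bash
python3 -m handwheel '[{"gripper":-1,"travel":[0.02,0,-0.81],"angular":[0,-2.2,0]},{"gripper":-1,"travel":[0.02,0,-0.81],"angular":[0,-2.2,0]},{"gripper":-1,"travel":[0.02,0,-0.81],"angular":[0,-2.2,0]},{"gripper":-1,"travel":[0.02,0,-0.81],"angular":[0,-2.2,0]},{"gripper":-1,"travel":[0.02,0,-0.81],"angular":[0,-2.2,0]},{"gripper":-1,"travel":[0.02,0,-0.81],"angular":[0,-2.2,0]}]'; python3 -m handwheel '[{"gripper":-1,"travel":[-0.26,0,-0.1],"angular":[0,-2.4,0]},{"gripper":-1,"travel":[-0.26,0,-0.1],"angular":[0,-2.4,0]},{"gripper":-1,"travel":[-0.26,0,-0.1],"angular":[0,-2.4,0]},{"gripper":-1,"travel":[-0.26,0,-0.1],"angular":[0,-2.4,0]},{"gripper":-1,"travel":[-0.26,0,-0.1],"angular":[0,-2.4,0]},{"gripper":-1,"travel":[-0.26,0,-0.1],"angular":[0,-2.4,0]},{"gripper":-1,"travel":[-0.26,0,-0.1],"angular":[0,-2.4,0]},{"gripper":-1,"travel":[-0.26,0,-0.1],"angular":[0,-2.4,0]},{"gripper":-1,"travel":[-0.26,0,-0.1],"angular":[0,-2.4,0]}]'
python3 - <<'E'
from plan import *
T=cur(); print(show(T)); s=env.state();print(s['finger_gap'],s['wrist_torque'],s['force'],s['joint_positions'].round(2))
p=env.snapshot('side');cv2.imwrite('pics/si9z.png',cv2.resize(p['color'][60:200,220:420,::-1],None,fx=4,fy=4,interpolation=cv2.INTER_CUBIC))
E
```

```text
clock: 11.42
tcp_pos: [485.6, -267.5, 220.8]
tool_rot: [0.272, 1.645, -0.251]
force: [-0.8, 0.5, -0.6]
finger_gap: 11.3
clock: 12.17
tcp_pos: [475.3, -263.9, 243.3]
tool_rot: [0.211, 1.273, -0.284]
force: [0.6, -0.0, -1.3]
finger_gap: 11.3
(array([ 475.3, -263.9,  243.3]), 'x', array([ 0.266, -0.092, -0.959]), 'y', array([ 0.324,  0.946, -0.001]), 'pitch', np.float64(73.6), 'yaw', np.float64(71.11))
11.3478050563682 [ 0.13342829  0.48733438 -0.02862718] [ 0.61415654 -0.01584548 -1.33104958] [ 0.34  0.26  0.2   1.92 -0.16  0.69  1.88]
```

View pics/si9z.png

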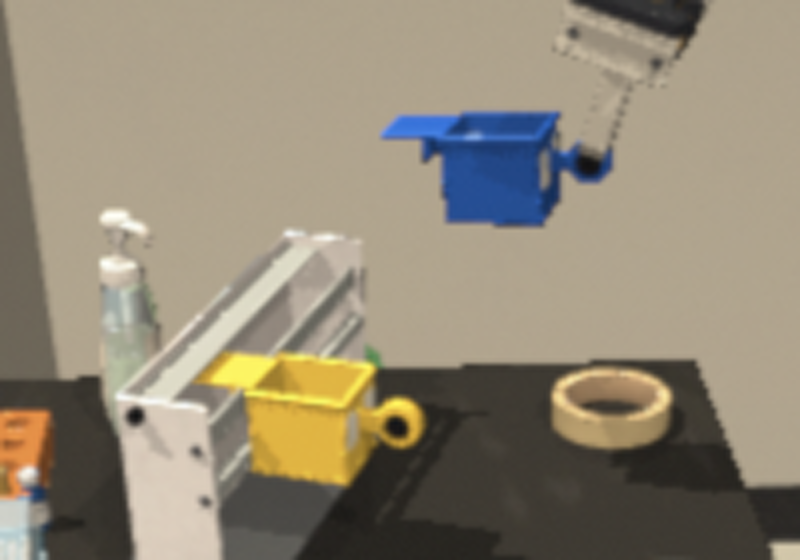

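```bash
python3 -m handwheel '[{"gripper":-1,"travel":[-0.03,1.3,-0.06],"angular":[-0.35,-0.2,0.1]},{"gripper":-1,"travel":[-0.03,2.62,-0.12],"angular":[-0.7,-0.4,0.2]},{"gripper":-1,"travel":[-0.03,2.62,-0.12],"angular":[-0.7,-0.4,0.2]},{"gripper":-1,"travel":[-0.03,2.62,-0.12],"angular":[-0.7,-0.4,0.2]},{"gripper":-1,"travel":[-0.03,2.62,-0.12],"angular":[-0.7,-0.4,0.2]},{"gripper":-1,"travel":[-0.03,2.62,-0.12],"angular":[-0.7,-0.4,0.2]},{"gripper":-1,"travel":[-0.03,2.62,-0.12],"angular":[-0.7,-0.4,0.2]},{"gripper":-1,"travel":[-0.03,2.62,-0.12],"angular":[-0.7,-0.4,0.2]},{"gripper":-1,"travel":[-0.03,2.62,-0.12],"angular":[-0.7,-0.4,0.2]},{"gripper":-1,"travel":[-0.03,2.62,-0.12],"angular":[-0.7,-0.4,0.2]}]'
python3 - <<'E'
from seg import *
rel=np.load('rel.npy'); C=cur(); print(show(C),env.state()['joint_positions'].round(2))
ry=lambda a:R.from_euler('z',a,degrees=True).as_matrix()
D=pose([536,233,150],ry(-4))@rel
for n in(10,12): print(rows(C,D,n))
E
```

```text
clock: 13.05
tcp_pos: [532.2, -20.6, 241.6]
tool_rot: [0.122, 1.217, -0.186]
force: [0.9, -0.4, -2.0]
finger_gap: 11.1
(array([532.2, -20.6, 241.6]), 'x', array([ 0.334, -0.077, -0.939]), 'y', array([ 0.208,  0.978, -0.007]), 'pitch', np.float64(70.0), 'yaw', np.float64(78.02)) [-0.21  0.22  0.17  2.01  0.1   0.58  1.24]
([0.383, 2.477, -1.092], [-0.74, 0.01, 0.31])
([0.32, 2.065, -0.908], [-0.62, 0.01, 0.26])
```

```bash
python3 -m handwheel '[{"gripper":-1,"travel":[0.38,2.4,-1.09],"angular":[-0.74,0,0.31]},{"gripper":-1,"travel":[0.38,2.45,-1.09],"angular":[-0.74,0,0.31]},{"gripper":-1,"travel":[0.38,2.45,-1.09],"angular":[-0.74,0,0.31]},{"gripper":-1,"travel":[0.38,2.45,-1.09],"angular":[-0.74,0,0.31]},{"gripper":-1,"travel":[0.38,2.45,-1.09],"angular":[-0.74,0,0.31]},{"gripper":-1,"travel":[0.38,2.45,-1.09],"angular":[-0.74,0,0.31]},{"gripper":-1,"travel":[0.38,2.45,-1.09],"angular":[-0.74,0,0.31]},{"gripper":-1,"travel":[0.38,2.45,-1.09],"angular":[-0.74,0,0.31]},{"gripper":-1,"travel":[0.38,2.45,-1.09],"angular":[-0.74,0,0.31]},{"gripper":-1,"travel":[0.2,1.5,-0.6],"angular":[-0.4,0,0.2]}]'; python3 -m handwheel '[{"gripper":-1,"travel":[0,0,0],"angular":[0,0,0]},{"gripper":-1,"travel":[0,0,0],"angular":[0,0,0]},{"gripper":-1,"travel":[0,0,0],"angular":[0,0,0]},{"gripper":-1,"travel":[0,0,0],"angular":[0,0,0]}]';python3 - <<'E'
from seg import *
rel=np.load('rel.npy'); C=cur(); print(show(C),env.state()['joint_positions'].round(2))
B=C@np.linalg.inv(rel); print(B.round(3))
ry=lambda a:R.from_euler('z',a,degrees=True).as_matrix()
for z in (60,14,4):
    D=pose([536,233,z],ry(-4))@rel
    print(z,rows(C,D,1),rows(C,D,10))
for n in ('side','scene'):
    p=env.snapshot(n); save(p,n+'10')
cv2.imwrite('pics/sc10z.png',cv2.resize(cv2.imread('pics/scene10.png')[60:260,150:350],None,fx=3,fy=3))
E
```

```text
clock: 13.88
tcp_pos: [481.5, 226.3, 170.3]
tool_rot: [0.044, 1.221, -0.062]
force: [-0.1, -0.3, -0.8]
finger_gap: 11.5
clock: 14.22
tcp_pos: [483.4, 221.1, 171.5]
tool_rot: [0.048, 1.219, -0.069]
force: [0.4, -0.0, -1.5]
finger_gap: 11.3
(array([483.4, 221.1, 171.5]), 'x', array([ 0.343, -0.027, -0.939]), 'y', array([0.079, 0.997, 0.   ]), 'pitch', np.float64(69.9), 'yaw', np.float64(85.49)) [-0.77  0.34  0.21  2.08  0.32  0.47  0.64]
[[ 9.97000e-01  8.00000e-02 -4.00000e-03  5.39878e+02]
 [-8.00000e-02  9.97000e-01  0.00000e+00  2.16539e+02]
 [ 4.00000e-03 -0.00000e+00  1.00000e+00  1.54330e+02]
 [ 0.00000e+00  0.00000e+00  0.00000e+00  1.00000e+00]]
60 ([8.663, 1.552, -3.713], [-0.54, 0.22, 0.21]) ([0.867, 0.155, -0.369], [-0.05, 0.02, 0.02])
14 ([12.983, 1.552, -5.294], [-0.54, 0.22, 0.21]) ([1.299, 0.155, -0.526], [-0.05, 0.02, 0.02])
4 ([13.922, 1.552, -5.638], [-0.54, 0.22, 0.21]) ([1.393, 0.155, -0.561], [-0.05, 0.02, 0.02])
```

View pics/side10.png

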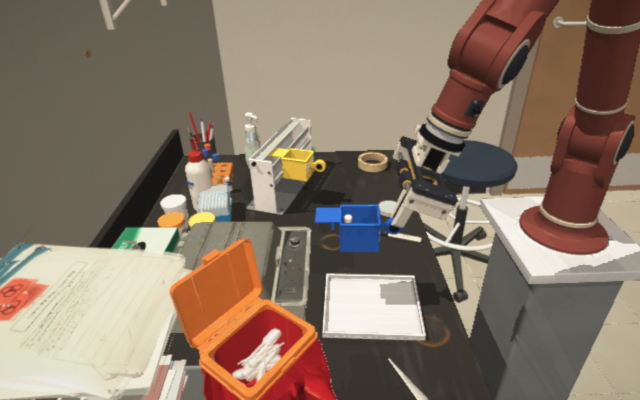

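View pics/sc10z.png

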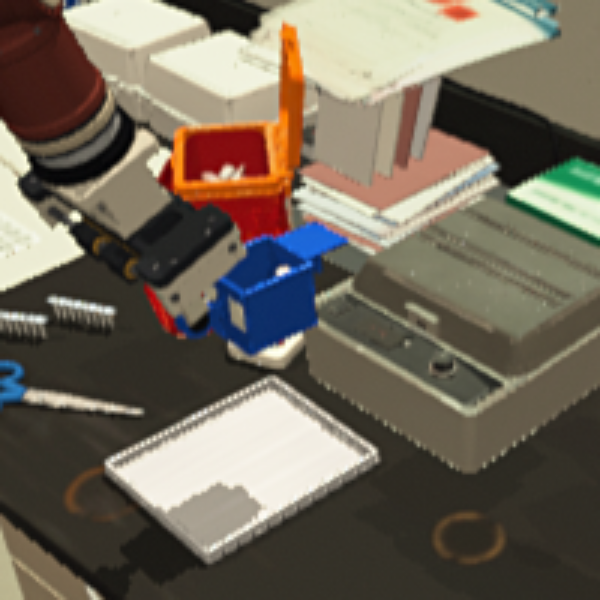

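Run:
```python
from fit import *
P=[(615,211,66),(615,255,66),(600,211,66),(615,211,4)]
print(proj('side',P).round(),proj('scene',P).round())
for uv in ((310,228),(312,305),(305,303)):
    for z in(0,60):
        o,d=ray('side',uv); print(uv,z,(o+d*(z-o[2])/d[2]).round())
```

```text
[[319. 275.]
 [320. 291.]
 [327. 275.]
 [320. 298.]] [[263. 183.]
 [252. 177.]
 [259. 186.]
 [264. 201.]]
(310, 228) 0 [636. -39.   0.]
(310, 228) 60 [634.  42.  60.]
(312, 305) 0 [632. 226.   0.]
(312, 305) 60 [630. 283.  60.]
(305, 303) 0 [646. 220.   0.]
(305, 303) 60 [643. 278.  60.]
```

```bash
cat > seg4.py <<'E'
from seg import *
import sys
rel=np.load('rel.npy'); C=cur(); s=env.state(); print(show(C),s['joint_positions'].round(2),s['force'].round(1))
B=C@np.linalg.inv(rel); print(B[:3,3].round(1),B[:3,:3].round(3).tolist())
ry=R.from_euler('z',-4,degrees=True).as_matrix()
for z in map(float,sys.argv[1:]):
    D=pose([524,233.5,z],ry)@rel
    print(z,rows(C,D,1),rows(C,D,10))
E
python3 seg4.py 60
```

```text
(array([483.4, 221.4, 171.5]), 'x', array([ 0.343, -0.026, -0.939]), 'y', array([0.078, 0.997, 0.001]), 'pitch', np.float64(69.9), 'yaw', np.float64(85.51)) [-0.77  0.34  0.21  2.08  0.32  0.47  0.64] [-0.6 -0.3 -2.1]
[539.8 216.9 154.3] [[0.997, 0.08, -0.004], [-0.08, 0.997, -0.0], [0.004, 0.0, 1.0]]
60.0 ([8.254, 1.473, -4.832], [-0.54, 0.22, 0.17]) ([0.826, 0.148, -0.481], [-0.05, 0.02, 0.02])
```

```bash
python3 -m handwheel '[{"gripper":-1,"travel":[0.83,0.15,-0.48],"angular":[-0.05,0.02,0.02]},{"gripper":-1,"travel":[0.83,0.15,-0.48],"angular":[-0.05,0.02,0.02]},{"gripper":-1,"travel":[0.83,0.15,-0.48],"angular":[-0.05,0.02,0.02]},{"gripper":-1,"travel":[0.83,0.15,-0.48],"angular":[-0.05,0.02,0.02]},{"gripper":-1,"travel":[0.83,0.15,-0.48],"angular":[-0.05,0.02,0.02]},{"gripper":-1,"travel":[0.83,0.15,-0.48],"angular":[-0.05,0.02,0.02]},{"gripper":-1,"travel":[0.83,0.15,-0.48],"angular":[-0.05,0.02,0.02]},{"gripper":-1,"travel":[0.83,0.15,-0.48],"angular":[-0.05,0.02,0.02]},{"gripper":-1,"travel":[0.83,0.15,-0.48],"angular":[-0.05,0.02,0.02]},{"gripper":-1,"travel":[0.83,0.15,-0.48],"angular":[-0.05,0.02,0.02]}]'; python3 -m handwheel '[{"gripper":-1,"travel":[0,0,0],"angular":[0,0,0]},{"gripper":-1,"travel":[0,0,0],"angular":[0,0,0]},{"gripper":-1,"travel":[0,0,0],"angular":[0,0,0]}]';python3 seg4.py 14
python3 - <<'E'
from h import *
p=env.snapshot('side');cv2.imwrite('pics/si11.png',cv2.resize(p['color'][180:350,270:470,::-1],None,fx=4,fy=4)[:600])
E
```

```text
clock: 15.15
tcp_pos: [467.8, 238.8, 76.7]
tool_rot: [0.043, 1.223, -0.058]
force: [-0.3, 0.1, -1.2]
finger_gap: 11.5
clock: 15.4
tcp_pos: [467.9, 238.9, 77.4]
tool_rot: [0.042, 1.222, -0.057]
force: [0.4, 0.2, -1.0]
finger_gap: 11.4
(array([467.9, 238.9,  77.4]), 'x', array([ 0.34 , -0.021, -0.94 ]), 'y', array([0.067, 0.998, 0.002]), 'pitch', np.float64(70.1), 'yaw', np.float64(86.16)) [-0.88  0.52  0.31  2.19  0.38  0.19  0.51] [ 0.4  0.2 -1. ]
[524.4 235.   60. ] [[0.998, 0.068, -0.001], [-0.068, 0.998, -0.001], [0.001, 0.001, 1.0]]
14.0 ([4.313, -0.152, -1.589], [0.05, 0.05, -0.1]) ([0.431, -0.015, -0.159], [0.01, 0.01, -0.01])
```

View pics/si11.png

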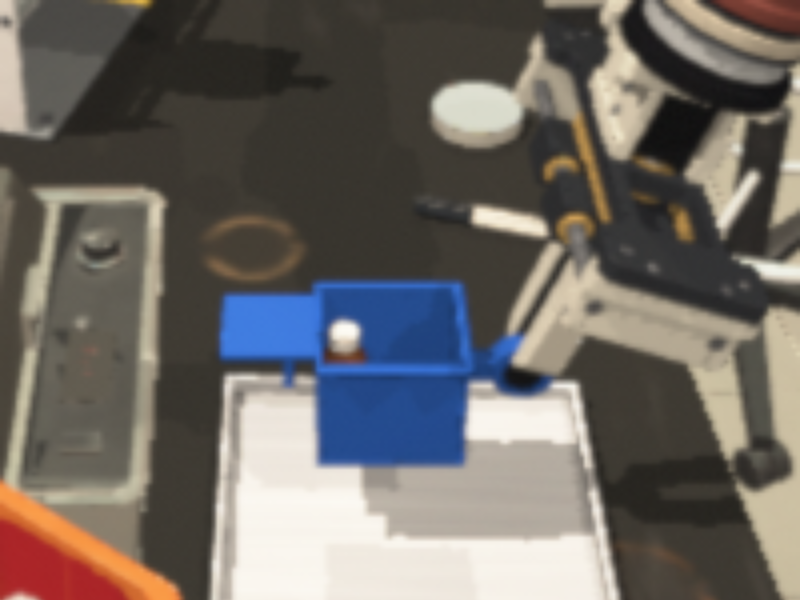

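```bash
sed -i "s/\[524,233.5,z\]/[533,252,z]/; s/'z',-4/'z',-9/" seg4.py; python3 seg4.py 30
```

```text
(array([467.9, 239.1,  77.5]), 'x', array([ 0.34 , -0.021, -0.94 ]), 'y', array([0.067, 0.998, 0.002]), 'pitch', np.float64(70.1), 'yaw', np.float64(86.17)) [-0.88  0.52  0.31  2.19  0.38  0.19  0.51] [-0.  -0.8 -2.7]
[524.4 235.2  60.1] [[0.998, 0.068, -0.001], [-0.068, 0.998, -0.002], [0.001, 0.002, 1.0]]
30.0 ([3.096, 2.235, -0.301], [4.76, 0.06, -1.83]) ([0.306, 0.227, -0.038], [0.48, 0.01, -0.18])
```

```bash
python3 -m handwheel '[{"gripper":-1,"travel":[0.31,0.23,-0.04],"angular":[0.48,0.01,-0.18]},{"gripper":-1,"travel":[0.31,0.23,-0.04],"angular":[0.48,0.01,-0.18]},{"gripper":-1,"travel":[0.31,0.23,-0.04],"angular":[0.48,0.01,-0.18]},{"gripper":-1,"travel":[0.31,0.23,-0.04],"angular":[0.48,0.01,-0.18]},{"gripper":-1,"travel":[0.31,0.23,-0.04],"angular":[0.48,0.01,-0.18]},{"gripper":-1,"travel":[0.31,0.23,-0.04],"angular":[0.48,0.01,-0.18]},{"gripper":-1,"travel":[0.31,0.23,-0.04],"angular":[0.48,0.01,-0.18]},{"gripper":-1,"travel":[0.31,0.23,-0.04],"angular":[0.48,0.01,-0.18]},{"gripper":-1,"travel":[0.31,0.23,-0.04],"angular":[0.48,0.01,-0.18]},{"gripper":-1,"travel":[0.31,0.23,-0.04],"angular":[0.48,0.01,-0.18]}]'; python3 -m handwheel '[{"gripper":-1,"travel":[0,0,0],"angular":[0,0,0]},{"gripper":-1,"travel":[0,0,0],"angular":[0,0,0]},{"gripper":-1,"travel":[0,0,0],"angular":[0,0,0]}]';python3 seg4.py 10 4
```

```text
clock: 16.28
tcp_pos: [476.4, 261.6, 45.9]
tool_rot: [0.096, 1.223, -0.136]
force: [-0.4, -0.1, -1.4]
finger_gap: 11.3
clock: 16.53
tcp_pos: [476.3, 261.1, 46.2]
tool_rot: [0.095, 1.223, -0.136]
force: [0.6, -0.6, -1.4]
finger_gap: 11.1
(array([476.3, 261.1,  46.2]), 'x', array([ 0.334, -0.053, -0.941]), 'y', array([ 0.155,  0.988, -0.001]), 'pitch', np.float64(70.2), 'yaw', np.float64(81.08)) [-0.94  0.62  0.34  2.15  0.33  0.18  0.42] [ 0.6 -0.6 -1.4]
[532.1 252.2  28.7] [[0.988, 0.156, 0.002], [-0.156, 0.988, 0.0], [-0.002, -0.001, 1.0]]
10.0 ([1.798, -0.008, -0.55], [0.02, -0.11, 0.04]) ([0.18, -0.001, -0.055], [0.0, -0.01, 0.0])
4.0 ([2.362, -0.007, -0.753], [0.02, -0.11, 0.04]) ([0.236, -0.001, -0.076], [0.0, -0.01, 0.0])
```

```bash
python3 -m handwheel '[{"gripper":-1,"travel":[0.3,0,-0.09],"angular":[0,0,0]},{"gripper":-1,"travel":[0.3,0,-0.09],"angular":[0,0,0]},{"gripper":-1,"travel":[0.3,0,-0.09],"angular":[0,0,0]},{"gripper":-1,"travel":[0.3,0,-0.09],"angular":[0,0,0]},{"gripper":-1,"travel":[0.3,0,-0.1],"angular":[0,0,0]},{"gripper":-1,"travel":[0.3,0,-0.1],"angular":[0,0,0]},{"gripper":-1,"travel":[0,0,0],"angular":[0,0,0]},{"gripper":-1,"travel":[0,0,0],"angular":[0,0,0]}]';python3 seg4.py 4
python3 - <<'E'
from h import *
p=env.snapshot('side');cv2.imwrite('pics/si12.png',cv2.resize(p['color'][220:350,300:460,::-1],None,fx=5,fy=5)[:600])
E
```

```text
clock: 17.2
tcp_pos: [477.0, 261.1, 27.1]
tool_rot: [0.095, 1.223, -0.136]
force: [-0.2, 0.2, -0.9]
finger_gap: 11.2
(array([477. , 261.1,  27.1]), 'x', array([ 0.334, -0.053, -0.941]), 'y', array([ 0.155,  0.988, -0.001]), 'pitch', np.float64(70.2), 'yaw', np.float64(81.09)) [-0.94  0.66  0.35  2.16  0.32  0.13  0.41] [-0.2  0.2 -0.9]
[532.8 252.2   9.5] [[0.988, 0.156, 0.002], [-0.156, 0.988, 0.001], [-0.002, -0.001, 1.0]]
4.0 ([0.537, -0.018, -0.173], [0.04, -0.13, 0.05]) ([0.054, -0.002, -0.017], [0.0, -0.01, 0.0])
```

View pics/si12.png

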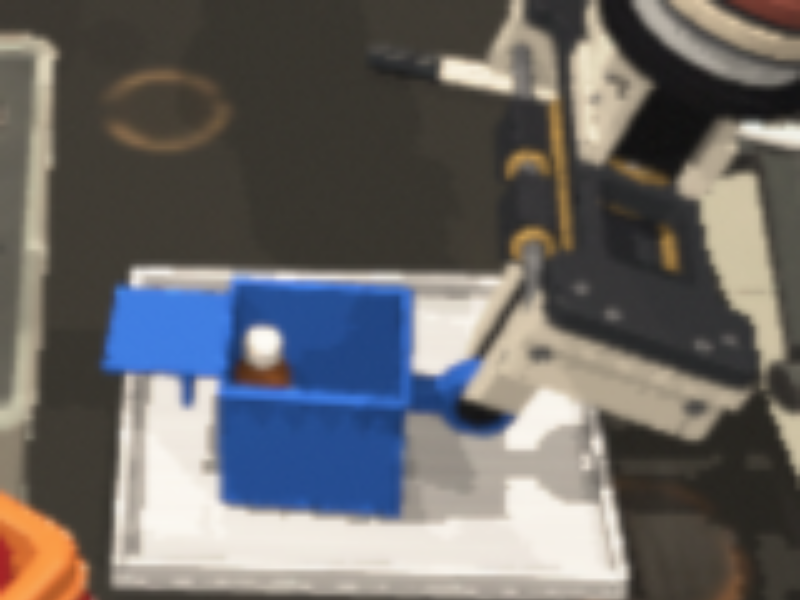

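Bin is level above the tray, vial standing, box inside the rim. Lower slowly and watch the force.

```bash
python3 -m handwheel '[{"gripper":-1,"travel":[0.09,0,-0.03],"angular":[0,0,0]},{"gripper":-1,"travel":[0.09,0,-0.03],"angular":[0,0,0]},{"gripper":-1,"travel":[0.09,0,-0.03],"angular":[0,0,0]},{"gripper":-1,"travel":[0.09,0,-0.03],"angular":[0,0,0]},{"gripper":-1,"travel":[0,0,0],"angular":[0,0,0]},{"gripper":-1,"travel":[0,0,0],"angular":[0,0,0]}]';python3 seg4.py 4; python3 -m handwheel '[{"gripper":-1,"travel":[0.05,0,-0.015],"angular":[0,0,0]},{"gripper":-1,"travel":[0.05,0,-0.015],"angular":[0,0,0]},{"gripper":-1,"travel":[0.05,0,-0.015],"angular":[0,0,0]},{"gripper":-1,"travel":[0,0,0],"angular":[0,0,0]},{"gripper":-1,"travel":[0,0,0],"angular":[0,0,0]}]';python3 seg4.py 4
```

```text
clock: 17.75
tcp_pos: [477.1, 261.2, 23.5]
tool_rot: [0.095, 1.223, -0.136]
force: [-0.8, -0.1, -1.3]
finger_gap: 11.3
(array([477.1, 261.2,  23.5]), 'x', array([ 0.334, -0.053, -0.941]), 'y', array([ 0.155,  0.988, -0.   ]), 'pitch', np.float64(70.2), 'yaw', np.float64(81.09)) [-0.94  0.67  0.36  2.16  0.32  0.12  0.41] [-0.8 -0.1 -1.3]
[533.  252.3   6. ] [[0.988, 0.156, 0.002], [-0.156, 0.988, 0.0], [-0.002, -0.0, 1.0]]
4.0 ([0.199, -0.028, -0.068], [0.02, -0.11, 0.02]) ([0.02, -0.003, -0.007], [0.0, -0.01, 0.0])
clock: 18.17
tcp_pos: [477.4, 261.3, 22.1]
tool_rot: [0.095, 1.223, -0.136]
force: [0.2, -1.1, -0.6]
finger_gap: 11.4
(array([477.4, 261.3,  22.1]), 'x', array([ 0.334, -0.052, -0.941]), 'y', array([0.155, 0.988, 0.   ]), 'pitch', np.float64(70.2), 'yaw', np.float64(81.09)) [-0.94  0.67  0.36  2.16  0.32  0.12  0.41] [ 0.2 -1.1 -0.6]
[533.2 252.4   4.6] [[0.988, 0.156, 0.002], [-0.156, 0.988, -0.0], [-0.002, -0.0, 1.0]]
4.0 ([0.057, -0.039, -0.039], [0.02, -0.1, 0.01]) ([0.006, -0.004, -0.004], [0.0, -0.01, 0.0])
```

```bash
for i in 1 2; do python3 -m handwheel '[{"gripper":-1,"travel":[0.04,0,-0.015],"angular":[0,0,0]},{"gripper":-1,"travel":[0.04,0,-0.015],"angular":[0,0,0]},{"gripper":-1,"travel":[0,0,0],"angular":[0,0,0]},{"gripper":-1,"travel":[0,0,0],"angular":[0,0,0]}]';python3 seg4.py; done
```

```text
clock: 18.5
tcp_pos: [477.3, 261.3, 21.2]
tool_rot: [0.095, 1.223, -0.135]
force: [-0.2, -0.7, 0.4]
finger_gap: 11.3
(array([477.3, 261.3,  21.2]), 'x', array([ 0.334, -0.052, -0.941]), 'y', array([ 0.155,  0.988, -0.   ]), 'pitch', np.float64(70.2), 'yaw', np.float64(81.09)) [-0.94  0.67  0.36  2.16  0.32  0.12  0.41] [-0.2 -0.7  0.4]
[533.1 252.4   3.7] [[0.988, 0.156, 0.002], [-0.156, 0.988, -0.0], [-0.002, -0.0, 1.0]]
clock: 18.83
tcp_pos: [477.2, 261.3, 21.1]
tool_rot: [0.096, 1.223, -0.135]
force: [-3.6, -0.8, 7.5]
finger_gap: 11.0
(array([477.2, 261.3,  21.1]), 'x', array([ 0.335, -0.052, -0.941]), 'y', array([0.155, 0.988, 0.001]), 'pitch', np.float64(70.2), 'yaw', np.float64(81.09)) [-0.95  0.67  0.36  2.16  0.32  0.11  0.41] [-3.6 -0.8  7.5]
[533.1 252.4   3.5] [[0.988, 0.156, 0.001], [-0.156, 0.988, -0.001], [-0.001, 0.0, 1.0]]
```

```bash
python3 -m handwheel '[{"gripper":-1,"travel":[-0.04,0,0.01],"angular":[0,0,0]},{"gripper":-0.7,"travel":[0,0,0],"angular":[0,0,0]},{"gripper":-0.5,"travel":[0,0,0],"angular":[0,0,0]},{"gripper":-0.2,"travel":[0,0,0],"angular":[0,0,0]},{"gripper":-0.2,"travel":[0,0,0],"angular":[0,0,0]},{"gripper":-0.2,"travel":[0,0,0],"angular":[0,0,0]},{"gripper":-0.2,"travel":[0,0,0],"angular":[0,0,0]}]'
python3 - <<'E'
from h import *
p=env.snapshot('wrist');save(p,'w13')
p=env.snapshot('side');cv2.imwrite('pics/si13.png',cv2.resize(p['color'][220:350,300:460,::-1],None,fx=5,fy=5)[:600])
E
```

```text
clock: 19.42
tcp_pos: [477.2, 261.2, 20.6]
tool_rot: [0.095, 1.223, -0.136]
force: [0.1, 0.5, -0.1]
finger_gap: 36.4
```

View pics/si13.png

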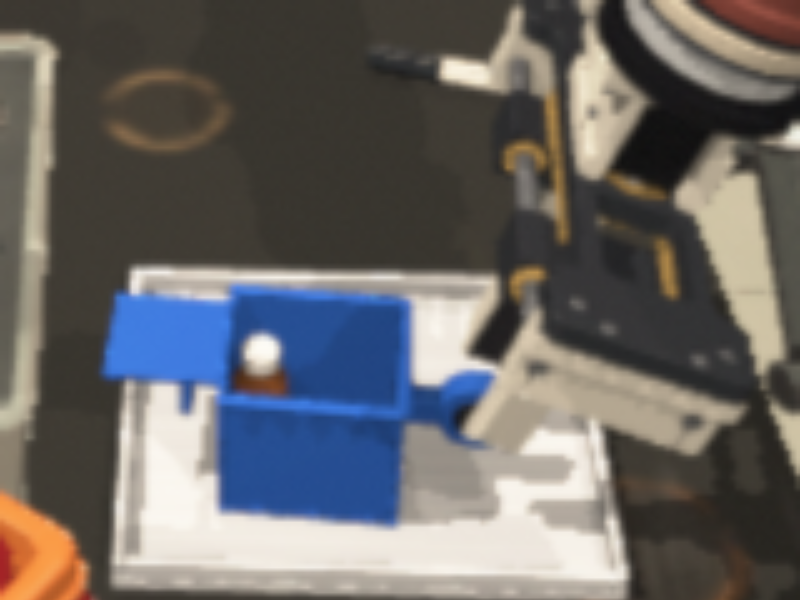

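View pics/w13.png

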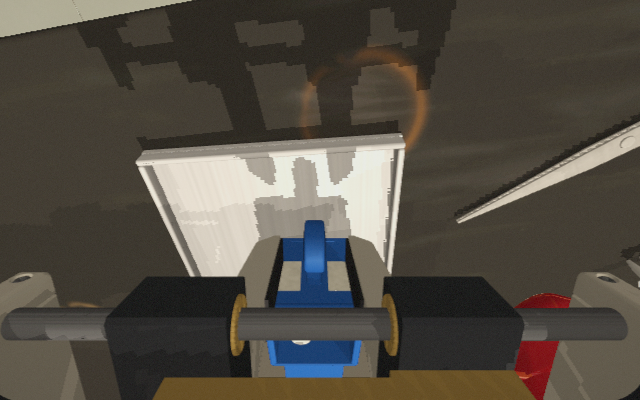

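The bin stands in the tray, its disc midway between the open fingers (wrist image, column 314), vial upright. Retreat along the tool.

```bash
python3 -m handwheel '[{"gripper":-0.2,"travel":[-0.5,0,0],"angular":[0,0,0]},{"gripper":-0.2,"travel":[-1,0,0],"angular":[0,0,0]},{"gripper":-0.2,"travel":[-1.5,0,0],"angular":[0,0,0]},{"gripper":-0.2,"travel":[-1.5,0,0],"angular":[0,0,0]},{"gripper":-0.2,"travel":[-2,0,0],"angular":[0,0,0]},{"gripper":-0.2,"travel":[-2,0,0],"angular":[0,0,0]},{"gripper":-0.2,"travel":[-2,0,0],"angular":[0,0,0]},{"gripper":-0.2,"travel":[-1.5,0,0],"angular":[0,0,0]},{"gripper":-0.2,"travel":[0,0,0],"angular":[0,0,0]},{"gripper":-0.2,"travel":[0,0,0],"angular":[0,0,0]}]'
python3 - <<'E'
from h import *
s=env.state();print(s['force'],s['joint_positions'].round(2),s['tcp_pos'])
p=env.snapshot('side');save(p,'side14');cv2.imwrite('pics/si14.png',cv2.resize(p['color'][220:350,300:460,::-1],None,fx=5,fy=5)[:600])
p=env.snapshot('scene');save(p,'scene14');cv2.imwrite('pics/sc14.png',cv2.resize(p['color'][140:270,170:330,::-1],None,fx=5,fy=5)[:600])
E
```

```text
clock: 20.35
tcp_pos: [437.1, 268.0, 134.7]
tool_rot: [0.097, 1.222, -0.134]
force: [-0.0, -0.3, 0.8]
finger_gap: 37.4
[-0.00845866 -0.31623132  0.77714923] [-1.03  0.41  0.35  2.13  0.31  0.41  0.41] [437.08883802 268.02087352 134.67013799]
```

View pics/si14.png

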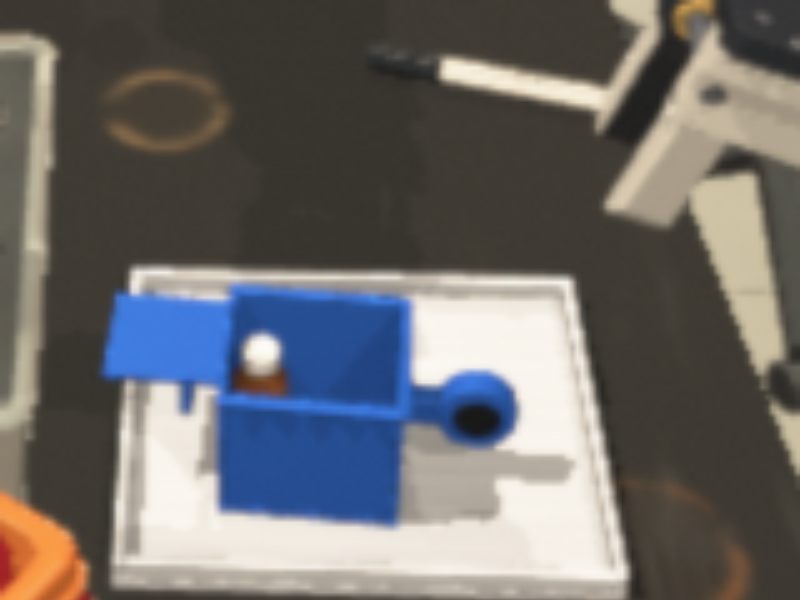

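View pics/sc14.png

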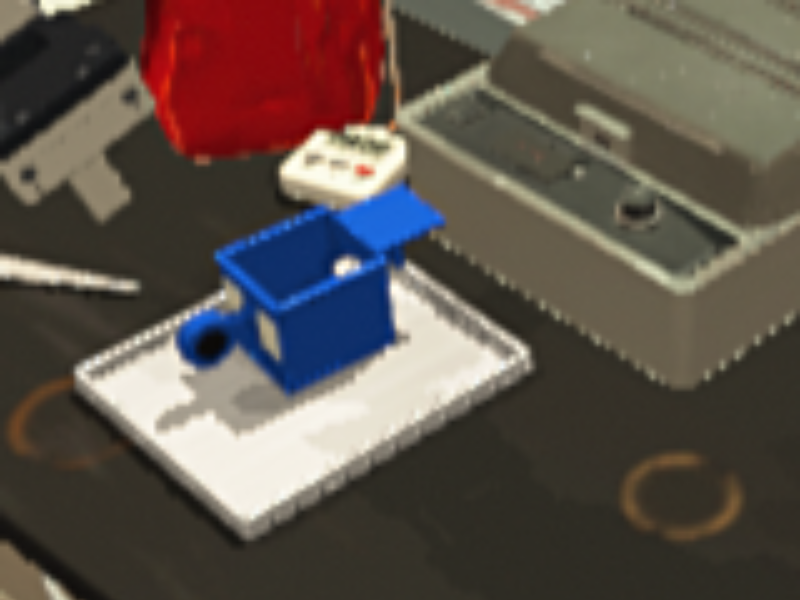

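View pics/scene14.png

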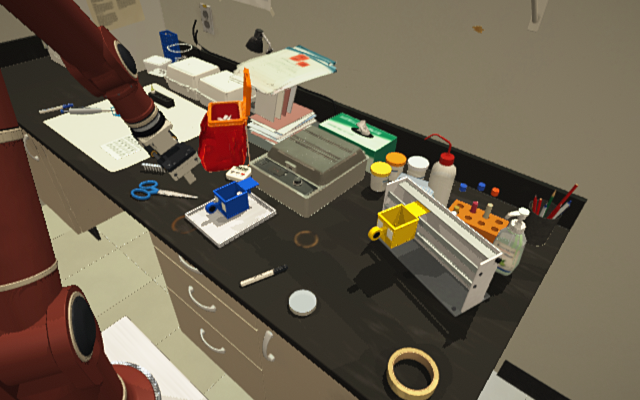

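Run:
```python
from fit import *
for c,uv,off in (('side',(220,510),(300,220)),('side',(397,523),(300,220)),('scene',(290,393),(170,140)),('scene',(393,342),(170,140))):
    o,d=ray(c,(uv[0]/5+off[0],uv[1]/5+off[1])); print(c,(o+d*(4-o[2])/d[2]).round(1))
r=R.from_euler('z',-9,degrees=True)
for m in ((35,30,0),(-35,30,0),(-35,-30,0),(35,-30,0)): print((r.apply(m)+[533,252,4]).round(1))
a=cv2.imread('pics/side0.png').astype(int);b=cv2.imread('pics/side14.png').astype(int)
print(abs(a-b)[140:200,275:330].mean())
cv2.imwrite('pics/yel.png',np.hstack([cv2.resize(x.astype('uint8')[130:200,260:340],None,fx=4.5,fy=4.5) for x in(a,b)]))
```

```text
side [569.8 276.9   4. ]
side [502.3 286.3   4. ]
scene [495.8 228.    4. ]
scene [562.1 218.    4. ]
[572.3 276.2   4. ]
[503.1 287.1   4. ]
[493.7 227.8   4. ]
[562.9 216.9   4. ]
11.028585858585858
```

View pics/yel.png

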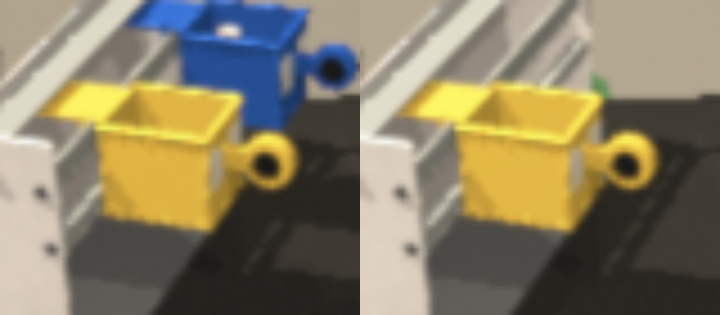

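Corners on the floor plane match the expected position within about 2 mm, and the yellow bin looks unchanged. Handing in.

```bash
python3 -c "
from cell import env
print(env.finish_job())"
```

```text
the job is handed in; nothing more can be done
None
```

I took the blue bin off the rail and stood it on the tray floor with the vial still in it, then released it and handed the job in. No verdict came back. The clock read about 20.4 s after the final retreat, against the 53 s limit.

**How it went:** I gripped the disc at 50 N and tilted the bin to about 50° with the lip still behind the ledge. Then I lifted the lip over, levelled the bin and carried it to the tray. I lowered it until the force showed contact, about 7.5 N up, then eased off, opened the fingers and backed away about 120 mm.

**Last checks:**
- **Position:** From the arm's pose, the bin's base sits at about x +21, y +19 mm in the tray frame. Its bottom corners in the camera images agree to within about 3 mm.
- **Level and height:** The bin looks flat on the floor in the side and scene pictures. I did not measure its final tilt separately.
- **Vial:** It is upright in the bin.
- **Yellow bin:** It looks unchanged in before-and-after crops, checked by eye.
- **Robot:** The fingers are clear of everything and the wrist force is near zero.

**Near limit:** Joint 6 reached 1.978 rad at full tilt, against its limit of 1.98, so I started reducing the tilt earlier than planned. The keeper strip's height was never felt. I planned for the lowest it could be, and no contact force showed.

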